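# Lay out a dismantled idler pulley in fitting order

## Robot

A 6-joint arm with a two-finger parallel gripper is mounted at the origin on the work surface. World frame = base frame: x ahead of the robot, y to its left, z up, the work surface at z = 0. Lengths are in m, angles in degrees, forces in N, time in s.
With the tool pointing down it reaches from about 0.275 to 1 m from the base axis. Payload 8.4 kg.
Tool frame: the origin (TCP) lies midway between the tips of the shut fingers; the grasp point (between the pads) lies 19 mm behind it (env.grasp_offset is the distance from the TCP to the grasp point, in m); z points along the fingers, y is the line along which they close (so a half turn about z gives the same grasp; the last joint's range is limited). The gripper opens to 85 mm and grips with 20 to 120 N. Pads are 22 mm wide; open, the fingers measure 114 mm over their backs; the gripper's body (76 mm by 85 mm) begins 54 mm behind the grasp point. The pads swing forward as they close: fully open they stand 13 mm farther back than shut.
Start: joints at [-65.168, 20.225, 93.587, -0, 66.188, -0.138], TCP at [0.264, -0.567, 0.197] pointing down, gripper open.
Joint ranges: [-150.9, 150.9], [-52.94, 120.26], [3.33, 152.33], [-74.26, 254.26], [0, 154.13], [-172.89, 172.89]. Speed limits (degrees/s): [127.2, 127.2, 159.86, 180, 180, 180].

## Interface

Orientations are given as a 3x3 rotation matrix whose columns are the frame's x, y, z axes.
In Python, from workcell import env gives the robot as it stands. The module is installed in compiled form; this text tells all that it offers.
- The arm moves only by the shell command python3 -m pendant 'ROWS' [OPENING] [FORCE]. ROWS is text: rows parted by semicolons, each of 6 numbers parted by spaces: the shift along the world's x, y, z each as a share of 150 mm, from -1 to 1, then the turn, a rotation vector about the world's x, y, z each as a share of 1.5 rad, from -1 to 1. In form: dx dy dz ax ay az; .... A call has exactly 8 rows; each row is the pose to reach, as a shift and turn from the pose commanded when the call began; what a row does not reach only later rows make up. A row lasts 1/8 s, in which the tool goes at most 62.5 mm and 10.7 degrees, less where a joint would pass 70% of its speed; a pose out of reach is approached as far as the arm can. A call with a number of a shift or a turn outside -1 to 1 is refused whole. A call with a gripper value outside its range is refused whole. OPENING is the opening in per cent of the stroke, from 0 (shut) to 100 (fully open), set as the call begins (- or left out, the last holds). The fingers move at their own pace and stop on an object; FORCE is the grip in N (left out, the last holds). Time passes only in rows, so rows that repeat a pose let the fingers close, or fill a call up. It gives the time, the measured TCP pose, the force, the opening and the grip force at its end, in the units of the state.
- env.state(): the state, without advancing time (a new reading comes with each control period).
- env.capture(name): name is "scene" or "top"; returns a dict with "pixels" (384x512x3 uint8, red, green, blue), "range_z" (384x512 float32, m along the optical axis (not along the pixel's ray), 0 where there is no reading), "fx", "fy", "cx", "cy" (pixels), "view" (4x4, takes a point from world to camera coordinates). Camera axes: x right, y up, looking along -z (the intrinsics and any distortion apply to the point x, -y, -z); pixel columns grow to the right and rows downward; lengths in m; the calibration is good to about 2 mm. A picture is of the moment at which its call begins.
- env.job_done(): hands the job in; it is judged then, once.
Trained networks look in a picture, given as the dict that the camera call returned (one of the last four; its "shot" number tells which), for a name from the list of things; names that differ only in an ending like _2 or _b are one class to them, and where a whole thing is asked for, a point or a joint stands for the part that bears it (a point fixed in the world has none). Each returns a list of dicts, best first, with "p" (0 to 1); they miss things now and then, are a little off and sometimes report something else, mostly with a low value. They report only what shows in the picture. A call takes as long as a camera call. They do not tell look-alikes from the thing itself.
- env.find_in(thing, picture): "point" ([x, y, z] in m, in world coordinates, good to about 4 mm: the middle of the surface that is visible of it).
- env.landmark_of(thing, picture): "point" ([x, y, z] in m, in world coordinates, good to about 4 mm: a listed point, or the origin of a listed thing).
The state is a dict: "time": time; "joint_pos": joint angles; "joint_velocities": joint speeds; "effort": joint torques, N m; "ee_pos": TCP position; "eef_rot": TCP orientation; "contact_force": force on the tool from outside, world axes, zero at the start; "ft_torque": the same for the moment, N m; "grip_width": finger opening in m; "grasp_force": force on a finger pad.
Only numpy, scipy, OpenCV 4.12 (cv2) and the standard library are available. Lean on these libraries where they do the work, as an engineer would, in place of code of your own. Each camera call takes 0.05 s, during which the arm holds its last target. There are 200 camera calls.

## Task

Lay out the dismantled idler on the wooden board: snap the spindle down fully home into the two spring clips, thick end in the wide clip and thin end in the narrow clip, with its square middle centred between them. In front of the clips, each in the middle of its painted circle, lay the pulley flat before the wide clip with the bearing flat and centred on top of it, lay the nut flat before the narrow clip, and stand the sleeve upright between pulley and nut. Leave the ratchet wrench and the dish of bolts where they are.

Things in the scene. Friction and masses are not known exactly. Their poses are not given: they have to be found in the camera images.
- board: Wooden lay-out board fixed on the bench, 190 (x) by 320 (y), 6 thick. Origin: centre of its underside, on the bench; z up; -x is its front, towards the robot. Three black painted circles, 70 mm inside, on its top at x = -50, y = +80, 0, -80 mm. The two clips stand on it at x = +50, y = +80 and -80 mm (which is where varies), turned as the board is.
- clip_wide: Wider spring clip: two sprung steel jaws, 14 wide, on a black block 41 x 18, fixed on the board; takes a 25 mm bar from above. Origin: centre of the block's foot, 6 mm above the bench. The bar lies along y, its axis 32 mm above the origin when home. Mouth 29 wide inside, 54 above the origin; neck 18 wide, 42 above; about 10 N pushes the bar in. Its circle: x = -100, y = 0 mm in this frame.
- clip_narrow: Narrower spring clip, like the wide one, block 30 x 18, for a 14 mm bar. Origin: centre of the block's foot, 6 mm above the bench. The bar lies along y, its axis 32 mm above the origin when home. Mouth 21 mm wide inside, 50 above the origin; neck 10 wide, 38 above; about 10 N pushes the bar in. Its circle: x = -100, y = 0 mm in this frame.
- spindle: Steel spindle 212 mm long, 0.65 kg, lying level. Origin: on its axis at mid-length; x along the axis to the thick end. Square middle 28 x 28, x = -40 to +40 mm, rests flat on the bench (axis 14 mm up); round thick end 25 across to x = +106, round thin end 14 across to x = -106. The clips take it at x = +80 (wide) and -80 (narrow). Centre of mass about 9 mm towards the thick end.
- pulley: Aluminium V-belt pulley lying flat: 64 mm in diameter, 20 mm high, V groove round its edge, centre hole. Origin: centre of its underside, z up. The largest of the round parts.
- bearing: Ball bearing lying flat: steel rings with a black seal between, 47 mm in diameter, 12 mm high, 25 mm hole. Origin: centre of its underside, z up.
- sleeve: Steel spacer sleeve standing upright: tube 34 mm in diameter, 40 mm high. Origin: centre of its underside, z up.
- nut: Steel hexagon nut lying flat: 22 mm across the flats, 12.8 mm high. Origin: centre of its underside, z up; x points to a corner, so the flats face 30, 90 and 150 degrees from x.
- ratchet: Ratchet wrench lying on the bench beyond the board, 190 mm long, about 25 mm high, round head 34 mm across. Origin under the head's centre; the handle runs along +x. Bystander, not to be moved.
- bolt_dish: Round steel dish of bolts, 100 mm across, 22 mm high. Origin: centre of its underside. Bystander, not to be moved.
Things that resemble listed ones, but are neither listed nor needed, are in the scene too. Leave any yellow look-alike of the bearing alone. Leave any orange or purple look-alike of the sleeve alone.

How it is judged:
By the outcome, as a careful person would: the job done as asked, in the order asked, and still so for the second after the job is handed in, with the robot touching nothing.
It also fails if it takes over 120 s, if anything falls off the work surface, if the arm or the gripper's body presses on something with over 40 N, if the wrist force passes 120 N, or if a joint passes its speed limit or range.

## Working session

There is one attempt and no reset: what is moved stays moved. The work goes in short steps, Python scripts to look and compute and a shell command to move; the robot and the scene stay as the last step left them, time stands still between calls to the robot, and variables do not carry over. Pictures are saved under pics/ and viewed, at most 16 in all, crops included, and the job is handed in when it is done.

```bash
mkdir -p pics
cat > h.py <<'E'
import numpy as np, cv2
from workcell import env
def P(pic):
    """world xyz per pixel"""
    z=pic["range_z"]; v,u=np.mgrid[:z.shape[0],:z.shape[1]]
    c=np.stack([(u-pic["cx"])/pic["fx"]*z,-(v-pic["cy"])/pic["fy"]*z,-z,np.ones_like(z)],-1)
    return (c@np.linalg.inv(pic["view"]).T)[...,:3]
def pix(pic,p):
    c=pic["view"]@np.r_[p,1]; return pic["cx"]-pic["fx"]*c[0]/c[2], pic["cy"]+pic["fy"]*c[1]/c[2]
E
python3 - <<'E'
from h import *
for n in("scene","top"):
    c=env.capture(n); cv2.imwrite(f"pics/{n}0.png",cv2.resize(c["pixels"][...,::-1],None,fx=1.5,fy=1.5,interpolation=2))
    print(n,[k for k in c],c["fx"],c["cx"],np.round(c["view"],3).tolist())
    np.savez(f"{n}0.npz",**{k:c[k] for k in("pixels","range_z","fx","fy","cx","cy","view")})
    for t in"board clip_wide clip_narrow spindle pulley bearing sleeve nut ratchet bolt_dish".split():
        for f in(env.find_in,env.landmark_of):
            print(t,f.__name__[:4],[(np.round(d["point"],3).tolist(),round(d["p"],2),np.round(pix(c,d["point"])).tolist()) for d in f(t,c)[:4]])
print(env.state())
E
```

```text
scene ['pixels', 'range_z', 'fx', 'fy', 'cx', 'cy', 'view', 'shot'] 430.87320107958533 258.246050861618 [[0.618, 0.786, 0.014, -0.316], [-0.49, 0.372, 0.788, 0.265], [0.614, -0.494, 0.615, -1.482], [0.0, 0.0, 0.0, 1.0]]
board call [([0.598, 0.01, 0.008], 0.95, [282.0, 190.0])]
board call [([0.593, 0.023, 0.003], 0.73, [284.0, 188.0])]
clip_wide call [([0.654, 0.09, 0.024], 0.61, [320.0, 184.0])]
clip_wide call [([0.65, 0.096, 0.004], 0.51, [320.0, 189.0])]
clip_narrow call [([0.632, -0.064, 0.028], 0.6, [269.0, 202.0])]
clip_narrow call [([0.624, -0.064, 0.004], 0.57, [266.0, 208.0])]
spindle call [([0.463, 0.353, 0.025], 0.87, [337.0, 123.0])]
spindle call [([0.439, 0.367, 0.012], 0.76, [334.0, 122.0])]
pulley call [([0.449, -0.271, 0.025], 0.65, [156.0, 198.0])]
pulley call [([0.437, -0.27, 0.006], 0.81, [155.0, 201.0]), ([0.625, -0.064, 0.006], 0.62, [267.0, 207.0])]
bearing call [([0.441, -0.38, 0.01], 0.84, [113.0, 219.0])]
bearing call [([0.335, -0.418, 0.001], 0.83, [82.0, 205.0]), ([0.433, -0.378, -0.004], 0.8, [114.0, 221.0])]
sleeve call [([0.558, -0.474, 0.028], 0.87, [92.
[... 2755 characters left out ...]
94e+01, -1.37501056e-01]), 'joint_velocities': array([-0.16072115, -0.04259222, -0.11154857,  0.07754036,  0.07535615,
        0.06882458]), 'effort': array([-7.22260302e-04, -6.05160069e+01, -3.42440557e+01, -1.39020876e-04,
        1.22936915e-03, -3.03517680e-06]), 'ee_pos': array([ 0.26383902, -0.56658949,  0.1965702 ]), 'eef_rot': array([[ 9.06527958e-01,  4.22145781e-01, -1.00669869e-05],
       [ 4.22145781e-01, -9.06527958e-01, -1.05867832e-07],
       [-9.17069670e-06, -4.15376388e-06, -1.00000000e+00]]), 'contact_force': array([-0.48798105, -0.19471848,  0.34519487]), 'ft_torque': array([ 0.01104033, -0.00308833,  0.0301773 ]), 'grasp_force': 0.0, 'grip_width': 0.08554516867922304}
```

View pics/top0.png

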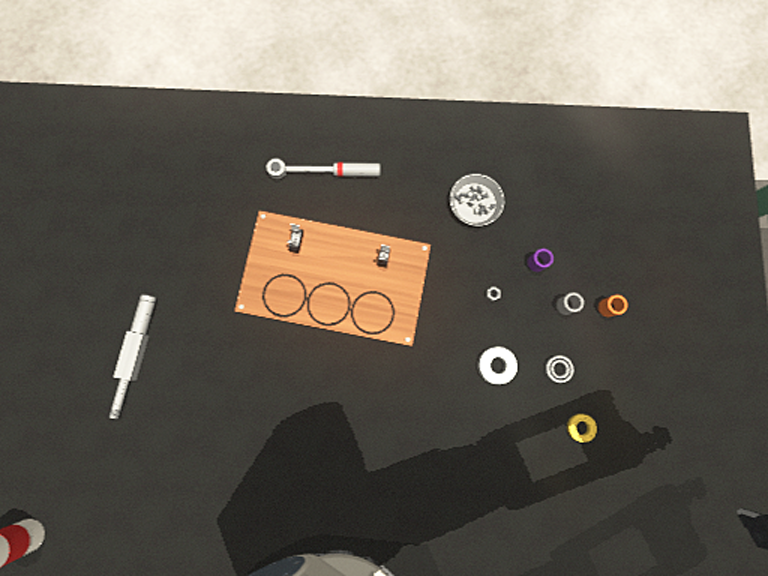

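View pics/scene0.png

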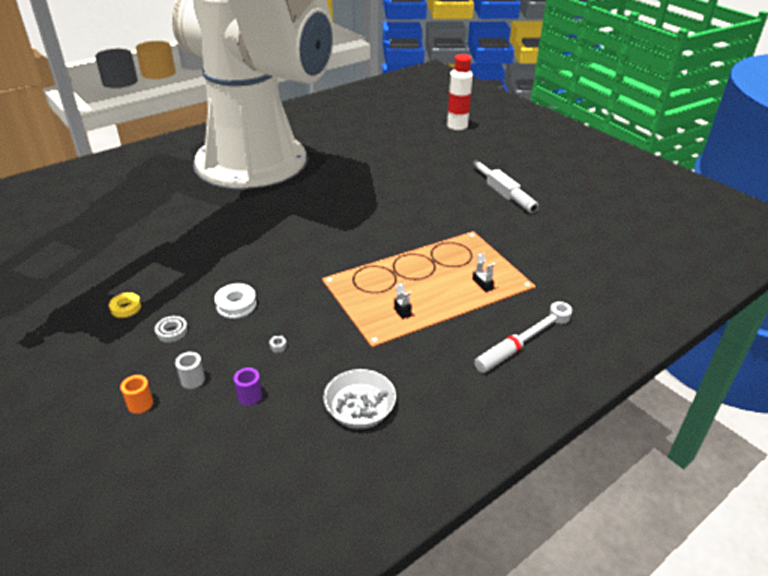

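Candidates in top0 (1.5x px): bearing: grey (560,369), yellow look-alike (582,428), pulley (498,365). Sleeve: grey (572,303), orange (614,305), purple (540,258). The nut is at (493,293). The spindle is at (132,355) with its thick end up at (147,300). The wide clip is at (295,237) and the narrow one at (383,255). I choose the grey bearing and the grey sleeve.

```bash
cat >> h.py <<'E'
def ortho(pic,z,x0,y0,w=0.15,s=0.0005,key="pixels"):
    """top-down rectified picture of plane z, centred x0,y0; row 0 = +x, col 0 = +y; s m/px"""
    n=int(w/s); i,j=np.mgrid[:n,:n]; x=x0+(n/2-i)*s; y=y0+(n/2-j)*s
    p=np.stack([x,y,np.full_like(x,z),np.ones_like(x)],-1)@np.asarray(pic["view"]).T
    u=pic["cx"]-pic["fx"]*p[...,0]/p[...,2]; v=pic["cy"]+pic["fy"]*p[...,1]/p[...,2]
    return cv2.remap(pic[key],u.astype("f4"),v.astype("f4"),cv2.INTER_CUBIC if key=="pixels" else cv2.INTER_NEAREST)
def unpx(i,j,x0,y0,w=0.15,s=0.0005):
    n=int(w/s); return x0+(n/2-i)*s, y0+(n/2-j)*s
E
python3 - <<'E'
from h import *
T=[("pulley",.44,-.268,.02,.1),("bearing",.437,-.38,.012,.09),("sleeve",.55,-.399,.04,.07),("nut",.569,-.263,.0128,.07),("spindle",.446,.36,.028,.26),("board",.59,.02,.006,.40)]
for n in("top","scene"):
    c=dict(np.load(n+"0.npz")); tiles=[]
    W=P(c); print(n,"bench z",np.median(W[...,2][(abs(W[...,0]-.6)<.1)&(abs(W[...,1]-.2)<.02)]))
    for t,x,y,z,w in T:
        o=ortho(c,z,x,y,w); g=cv2.cvtColor(o,7)
        if t=="board":
            hsv=cv2.cvtColor(o,cv2.COLOR_RGB2HSV); m=((hsv[...,1]>90)&(hsv[...,2]>70)).astype("u1")
        else: m=(g>(90)).astype("u1")
        cs,_=cv2.findContours(m,0,1); k=max(cs,key=cv2.contourArea)
        r=cv2.minAreaRect(k); h=cv2.convexHull(k)
        (cx,cy),rad=cv2.minEnclosingCircle(k); mo=cv2.moments(h)
        print(t,"rect c",np.round(unpx(r[0][1],r[0][0],x,y,w),4),np.round(np.array(r[1])*.5,1),round(r[2],1),"centroid",np.round(unpx(mo['m01']/mo['m00'],mo['m10']/mo['m00'],x,y,w),4),"circ",np.round(unpx(cy,cx,x,y,w),4),round(rad,1))
        b=o.copy(); cv2.drawContours(b,[k],-1,(255,0,0),1); tiles.append(cv2.resize(b,(260,260)))
    cv2.imwrite(f"pics/o_{n}.png",np.vstack([np.hstack(tiles[:3]),np.hstack(tiles[3:])])[...,::-1])
E
```

```text
top bench z 0.0004329721062478198
pulley rect c [ 0.4382 -0.2678] [66.5 69.5] 90.0 centroid [ 0.4379 -0.2683] circ [ 0.4378 -0.2683] 70.9
bearing rect c [ 0.4348 -0.3805] [49.9 49.9] 45.0 centroid [ 0.4345 -0.3804] circ [ 0.435  -0.3804] 52.0
sleeve rect c [ 0.5497 -0.3985] [36.7 37.1] 47.9 centroid [ 0.5498 -0.3984] circ [ 0.5495 -0.3984] 39.7
nut rect c [ 0.5665 -0.2645] [26. 27.] 0.0 centroid [ 0.5665 -0.2643] circ [ 0.5662 -0.2642] 28.4
spindle rect c [0.4395 0.3586] [ 40.5 212.7] 10.7 centroid [0.4443 0.3576] circ [0.4398 0.36  ] 212.7
board rect c [0.5894 0.0227] [324.3 193.3] 9.7 centroid [0.5893 0.0227] circ [0.5891 0.0229] 372.8
scene bench z 0.0005110811657155212
pulley rect c [ 0.4499 -0.271 ] [68.6 92.9] 24.0 centroid [ 0.4485 -0.2707] circ [ 0.4496 -0.2716] 93.3
bearing rect c [ 0.4416 -0.3789] [50.9 64.4] 2.3 centroid [ 0.4414 -0.3798] circ [ 0.4416 -0.3802] 65.0
sleeve rect c [ 0.5607 -0.3986] [37.8 57.3] 11.8 centroid [ 0.5602 -0.3998] circ [ 0.5598 -0.4048] 61.7
nut rect c [ 0.5739 -0.2651] [28.  39.1] 26.6 centroid [ 0.5735 -0.2649] circ [ 0.5738 -0.2652] 40.2
spindle rect c [0.4594 0.3479] [ 63.5 230.4] 10.5 centroid [0.464  0.3476] circ [0.4585 0.3432] 231.7
board rect c [0.5942 0.0236] [326.2 199.5] 9.7 centroid [0.594  0.0237] circ [0.5945 0.0242] 377.6
```

View pics/o_top.png

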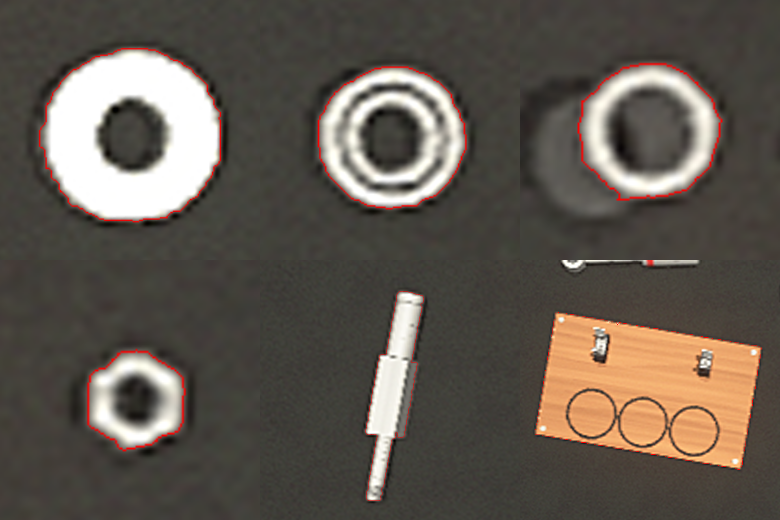

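View pics/o_scene.png

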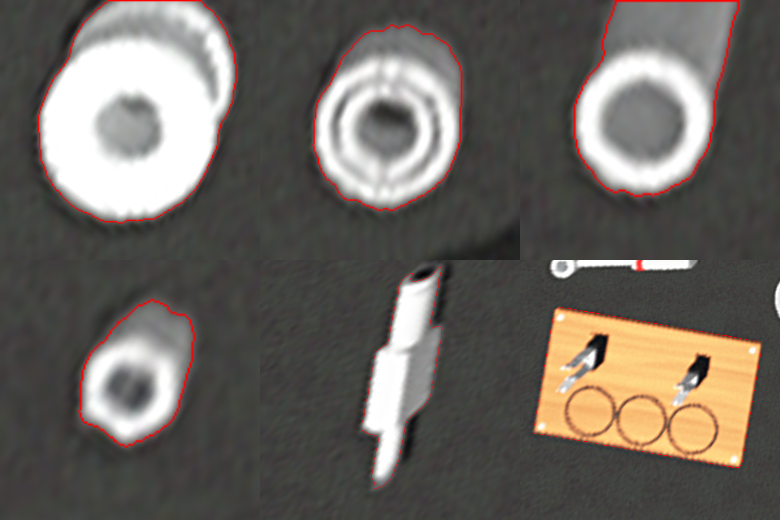

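Both cameras see the parts cleanly: the board is turned about -9.7° and the spindle axis about -10°. Next I fit model silhouettes in each camera.

```bash
cat >> h.py <<'E'
from scipy.optimize import minimize
def cyl(r,z0,z1,n=40):
    a=np.arange(n)*2*np.pi/n; return [np.array([[r*np.cos(t),r*np.sin(t),z] for t in a for z in(z0,z1)])]
def bar(r,x0,x1,n=24): return [q[:,[2,0,1]] for q in cyl(r,x0,x1,n)]
def box(a,b): return [np.array([[x,y,z] for x in(a[0],b[0]) for y in(a[1],b[1]) for z in(a[2],b[2])])]
M=dict(pulley=cyl(.032,0,.02),bearing=cyl(.0235,0,.012),sleeve=cyl(.017,0,.04),nut=cyl(.0127,0,.0128,6),
  spindle=box((-.04,-.014,-.014),(.04,.014,.014))+bar(.0125,.04,.106)+bar(.007,-.106,-.04),
  board=box((-.095,-.16,0),(.095,.16,.006)))
def fit(pic,name,x,y,yaw,z=0,free_yaw=True,color=None,K=8,thr=None):
    """silhouette fit -> x,y,yaw(deg),iou"""
    prims=M[name]; V=np.asarray(pic["view"])
    def proj(p):
        a=np.deg2rad(p[2]); R=np.array([[np.cos(a),-np.sin(a),0],[np.sin(a),np.cos(a),0],[0,0,1]])
        out=[]
        for q in prims:
            c=(q@R.T+[p[0],p[1],z])@V[:3,:3].T+V[:3,3]
            out.append(np.stack([pic["cx"]-pic["fx"]*c[:,0]/c[:,2],pic["cy"]+pic["fy"]*c[:,1]/c[:,2]],1))
        return out
    a=np.vstack(proj((x,y,yaw))); u0,v0=(a.min(0)-8).astype(int); u1,v1=(a.max(0)+9).astype(int)
    im=pic["pixels"][v0:v1,u0:u1]
    g=color(im).astype("f4") if color else im.max(-1).astype("f4")
    g=cv2.resize(g,None,fx=K,fy=K,interpolation=cv2.INTER_CUBIC)
    lo,hi=np.percentile(g,15),np.percentile(g,95); m=(g>(thr or (lo+hi)/2)).astype("u1")
    # keep main blob, fill holes
    cs,_=cv2.findContours(m,0,2); m[:]=0; cv2.drawContours(m,[max(cs,key=cv2.contourArea)],-1,1,-1)
    def cost(p):
        s=np.zeros_like(m)
        for q in proj(p):
            h=cv2.convexHull((((q-[u0,v0]+.5)*K-.5)*16).astype("f4")); cv2.fillConvexPoly(s,np.round(h).astype(int),1,shift=4)
        return 1-(s&m).sum()/(s|m).sum()
    f=(lambda q:cost((x+q[0]/1e3,y+q[1]/1e3,yaw+q[2])) if free_yaw else cost((x+q[0]/1e3,y+q[1]/1e3,yaw)))
    k=3 if free_yaw else 2; best=None
    for d in(4,1.5):
        s0=best.x if best is not None else np.zeros(k)
        best=minimize(f,s0,method="Nelder-Mead",options=dict(initial_simplex=np.vstack([s0]+[s0+d*e for e in np.eye(k)]),xatol=.03,fatol=1e-5))
    q=np.r_[best.x,0][:3]; return np.round([x+q[0]/1e3,y+q[1]/1e3,yaw+q[2],1-best.fun],4)
sat=lambda im: cv2.cvtColor(im,cv2.COLOR_RGB2HSV)[...,1].astype(float)*(im.max(-1)>60)
E
python3 - <<'E'
from h import *
for n in("top","scene"):
    c=dict(np.load(n+"0.npz")); print(n)
    print("pulley",fit(c,"pulley",.439,-.268,0,free_yaw=False,thr=80))
    print("bearing",fit(c,"bearing",.436,-.38,0,free_yaw=False,thr=80))
    print("sleeve",fit(c,"sleeve",.55,-.399,0,free_yaw=False,thr=80))
    for a in(-20,0,20): print("nut",fit(c,"nut",.568,-.264,a,thr=80))
    print("spindle",fit(c,"spindle",.442,.361,-10,z=.014,thr=80))
    print("board",fit(c,"board",.59,.0227,-9.7,color=lambda im: 255*((im[...,0]*1.-im[...,2])>25)|(0*im[...,0])))
    o=ortho(c,.006,.59,.0227,.4); g=cv2.cvtColor(o,7)
    a=np.deg2rad(-9.7)
    for cy in(.08,0,-.08):
        X=.59+np.cos(a)*-.05-np.sin(a)*cy; Y=.0227+np.sin(a)*-.05+np.cos(a)*cy
        i,j=400-(X-.59)/.0005,400-(Y-.0227)/.0005
        v,u=np.mgrid[:800,:800]; r=np.hypot(v-i,u-j); m=(r>60)&(r<84)&(g<95)
        A=np.c_[u[m],v[m],np.ones(m.sum())]; s=np.linalg.lstsq(A,u[m]**2.+v[m]**2.,rcond=None)[0]
        print("circle",np.round(unpx(s[1]/2,s[0]/2,.59,.0227,.4),4),m.sum(),np.sqrt(s[2]+s[0]**2/4+s[1]**2/4)*.5)
E
```

```text
top
pulley [ 0.4384 -0.2707  0.      0.9374]
bearing [ 0.4348 -0.3823  0.      0.9552]
sleeve [ 0.5502 -0.4006  0.      0.9348]
nut [ 0.5674 -0.2658 -6.9374  0.8927]
nut [ 0.5677 -0.2654 -1.0809  0.8941]
nut [ 0.5679 -0.2657 22.6923  0.8606]
spindle [  0.4402   0.3641 -10.3482   0.9612]
board [ 0.5899  0.0228 -9.6138  0.9876]
circle [0.5536 0.11  ] 2835 37.07186885016976
circle [0.5403 0.0313] 2669 37.109410409434815
circle [ 0.5268 -0.0474] 2657 37.013754970243546
scene
pulley [ 0.4418 -0.2682  0.      0.882 ]
bearing [ 0.4349 -0.3787  0.      0.8836]
sleeve [ 0.5527 -0.3978  0.      0.9016]
nut [ 0.5686 -0.2631  1.198   0.8282]
nut [ 0.568  -0.2626  0.6894  0.829 ]
nut [ 0.5682 -0.2626  7.9023  0.8297]
spindle [  0.4413   0.368  -10.2324   0.8932]
board [ 0.5926  0.0248 -9.958   0.9803]
circle [0.5586 0.1073] 254 36.336676908206385
circle [0.5445 0.0316] 369 37.962938057230815
circle [ 0.5294 -0.0451] 355 36.97628149765932
```

```bash
python3 -m pendant '.01 .06 0 0 0 0; .04 .2 0 0 0 -.02; .07 .34 0 0 0 -.04; .09 .48 0 0 0 -.06; .12 .62 0 0 0 -.08; .14 .75 0 0 0 -.1; .17 .88 0 0 0 -.12; .19 1 0 0 0 -.14' 100 100
python3 -m pendant '.02 .13 0 0 0 -.02; .05 .25 0 0 0 -.04; .07 .38 0 0 0 -.06; .1 .5 0 0 0 -.08; .12 .63 0 0 0 -.1; .14 .75 0 0 0 -.11; .17 .88 0 0 0 -.12; .19 1 0 0 0 -.14'
python3 -m pendant '.02 .13 0 0 0 -.02; .05 .25 0 0 0 -.04; .07 .38 0 0 0 -.06; .1 .5 0 0 0 -.08; .12 .63 0 0 0 -.1; .14 .75 0 0 0 -.11; .17 .88 0 0 0 -.12; .19 1 0 0 0 -.131'
python3 -m pendant '.02 .13 0 0 0 0; .05 .25 0 0 0 0; .07 .38 0 0 0 0; .1 .5 0 0 0 0; .12 .63 0 0 0 0; .14 .75 0 0 0 0; .17 .88 0 0 0 0; .19 1 0 0 0 0'
python3 -m pendant '.02 .13 0 0 0 0; .05 .25 0 0 0 0; .07 .38 0 0 0 0; .1 .5 0 0 0 0; .12 .63 0 0 0 0; .14 .75 0 0 0 0; .17 .88 0 0 0 0; .19 1 0 0 0 0'
python3 -m pendant '.02 .13 0 0 0 0; .05 .25 0 0 0 0; .07 .38 0 0 0 0; .1 .5 0 0 0 0; .12 .63 0 0 0 0; .14 .75 0 0 0 0; .17 .88 0 0 0 0; .19 1 0 0 0 0'
```

```text
time: 3.1
ee_pos: [0.2924, -0.4153, 0.1966]
eef_rot: [[0.975, 0.223, 0.0], [0.223, -0.975, 0.0], [0.0, -0.0, -1.0]]
contact_force: [-0.0, 0.7, 0.3]
grip_width: 0.0854
grasp_force: 0.0
time: 4.1
ee_pos: [0.3207, -0.2654, 0.1966]
eef_rot: [[1.0, 0.015, 0.0], [0.015, -1.0, 0.0], [0.0, -0.0, -1.0]]
contact_force: [-0.4, 0.4, 0.4]
grip_width: 0.0855
grasp_force: 0.0
time: 5.1
ee_pos: [0.3491, -0.1156, 0.1966]
eef_rot: [[0.984, -0.18, 0.0], [-0.18, -0.984, 0.0], [0.0, -0.0, -1.0]]
contact_force: [-0.5, 0.9, -0.5]
grip_width: 0.0855
grasp_force: 0.0
time: 6.1
ee_pos: [0.3775, 0.0343, 0.1966]
eef_rot: [[0.984, -0.179, 0.0], [-0.179, -0.984, 0.0], [0.0, -0.0, -1.0]]
contact_force: [0.9, -0.7, -0.7]
grip_width: 0.0851
grasp_force: 0.0
time: 7.1
ee_pos: [0.406, 0.1842, 0.1966]
eef_rot: [[0.984, -0.18, 0.0], [-0.18, -0.984, 0.0], [0.0, -0.0, -1.0]]
contact_force: [0.3, 0.8, 0.0]
grip_width: 0.0855
grasp_force: 0.0
time: 8.1
ee_pos: [0.4352, 0.3347, 0.1966]
eef_rot: [[0.984, -0.18, 0.0], [-0.18, -0.984, 0.0], [0.0, -0.0, -1.0]]
contact_force: [0.2, 0.4, 0.3]
grip_width: 0.0855
grasp_force: 0.0
```

```bash
python3 -m pendant '.02 .1 -.05 0 0 0; .04 .21 -.15 0 0 0; .04 .21 -.3 0 0 0; .04 .21 -.45 0 0 0; .04 .21 -.6 0 0 0; .04 .21 -.72 0 0 0; .04 .21 -.82 0 0 0; .04 .21 -.9 0 0 0'
python3 -m pendant '0 0 -.08 0 0 0; 0 0 -.16 0 0 0; 0 0 -.24 0 0 0; 0 0 -.3 0 0 0; 0 0 -.34 0 0 0; 0 0 -.37 0 0 0; 0 0 -.37 0 0 0; 0 0 -.37 0 0 0'
python3 -m pendant '0 0 0 0 0 0; 0 0 0 0 0 0; 0 0 0 0 0 0; 0 0 0 0 0 0; 0 0 0 0 0 0; 0 0 0 0 0 0; 0 0 0 0 0 0; 0 0 0 0 0 0' 0 100
```

```text
time: 9.1
ee_pos: [0.4408, 0.3649, 0.0606]
eef_rot: [[0.984, -0.18, -0.0], [-0.18, -0.984, -0.0], [-0.0, 0.0, -1.0]]
contact_force: [1.1, 0.4, -0.1]
grip_width: 0.0856
grasp_force: 0.0
time: 10.1
ee_pos: [0.441, 0.3651, 0.0063]
eef_rot: [[0.984, -0.18, 0.0], [-0.18, -0.984, 0.0], [0.0, -0.0, -1.0]]
contact_force: [-0.3, 0.1, 0.3]
grip_width: 0.0852
grasp_force: 0.0
time: 11.1
ee_pos: [0.4408, 0.3649, 0.0061]
eef_rot: [[0.984, -0.18, -0.0], [-0.18, -0.984, -0.0], [-0.0, 0.0, -1.0]]
contact_force: [0.6, 0.7, 0.0]
grip_width: 0.0
grasp_force: 0.0
```

Run:
```python
from h import *
a=env.capture("top");b=env.capture("scene")
f=lambda c,u,v:cv2.resize(c["pixels"][v:v+130,u:u+130,::-1],(400,400),interpolation=2)
cv2.imwrite("pics/g1.png",np.hstack([f(a,25,170),f(b,270,60)]))
```

```text
(no output)
```

View pics/g1.png

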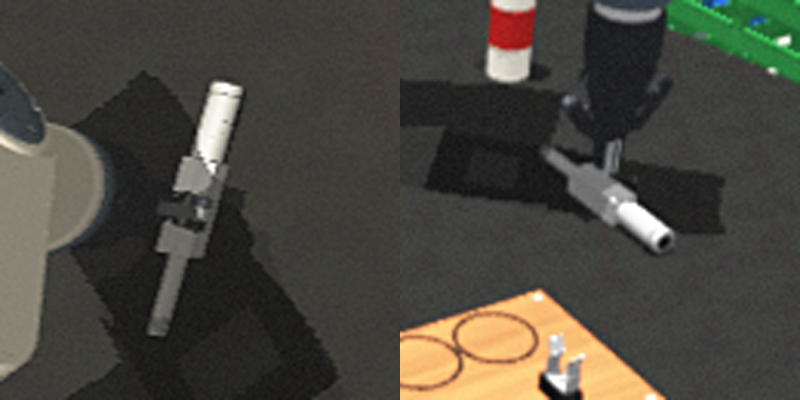

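Run:
```python
from h import *
s=env.state(); print(s["ee_pos"],s["grip_width"],s["grasp_force"])
for n in("top","scene"):
    c=env.capture(n); W=P(c)
    out=[]
    for z in(.006,.028,.06):
        p=np.r_[s["ee_pos"][:2],z]; u,v=pix(c,p); out.append((z,round(u),round(v)))
    print(n,out)
    for t in(["spindle"]): print([(np.round(d["point"],3),round(d["p"],2)) for f in(env.find_in,env.landmark_of) for d in f(t,c)[:1]])
    # height profile across spindle at several x' along axis
    yaw=np.deg2rad(-10.3); ax=np.array([np.cos(yaw),np.sin(yaw)]); pe=np.array([-ax[1],ax[0]])
    d=W[...,:2]-[.4407,.3658]; l=d@ax; t=d@pe; z=W[...,2]
    for L in(-.09,-.06,-.035,-.02,-.01,0,.01,.02,.035,.06,.09):
        m=(abs(l-L)<.004)&(abs(t)<.03)&(z>.006)&(z<.12)
        print(L,m.sum(),[(round(a*1e3),round(b*1e3)) for a,b in sorted(zip(t[m],z[m]))][::max(1,m.sum()//10)])
```

```text
[0.44081441 0.36492053 0.00608393] -3.573164388362952e-05 0.0
top [(0.006, 88, 237), (0.028, 84, 236), (0.06, 79, 235)]
[(array([0.462, 0.356, 0.019]), 0.97), (array([0.443, 0.367, 0.01 ]), 0.69)]
-0.09 19 [(-10, 19), (-10, 16), (-10, 17), (-10, 14), (-9, 19), (-9, 17), (-8, 19), (-8, 20), (-6, 20), (-6, 18), (-6, 22), (-6, 23), (-6, 24), (-3, 22), (-3, 23), (-3, 20), (-1, 22), (0, 20), (1, 21)]
-0.06 20 [(-11, 19), (-10, 19), (-10, 20), (-9, 19), (-8, 24), (-6, 20), (-4, 20), (-3, 20), (-2, 21), (1, 19)]
-0.035 48 [(-19, 16), (-18, 25), (-17, 21), (-17, 12), (-15, 28), (-11, 29), (-8, 29), (-4, 27), (-1, 27), (1, 29), (5, 25), (7, 28)]
-0.02 39 [(-20, 115), (-18, 8), (-17, 23), (-17, 11), (-14, 29), (-12, 31), (-7, 26), (-5, 26), (-2, 31), (2, 27), (4, 29), (6, 28), (8, 31)]
-0.01 8 [(-28, 100), (-28, 97), (-27, 99), (-26, 98), (-19, 7), (-18, 10), (-18, 12), (6, 28)]
0 4 [(-25, 98), (-19, 12), (-18, 6), (-17, 8)]
0.01 42 [(-29, 95), (-20, 119), (-19, 115), (-18, 10), (-18, 89), (-18, 15), (-15, 28), (-12, 29), (-9, 60), (1, 28), (9, 28)]
0.02 47 [(-20, 111), (-18, 15), (-17, 31), (
[... 1382 characters left out ...]
 (1, 63), (5, 71), (8, 50), (12, 94), (24, 87)]
0.02 69 [(-29, 93), (-16, 13), (-13, 7), (-11, 113), (-10, 109), (-7, 28), (-5, 28), (-2, 28), (5, 30), (6, 110), (10, 28), (16, 110)]
0.035 24 [(-16, 9), (-14, 28), (-13, 9), (-13, 21), (-11, 29), (-11, 23), (-10, 15), (-8, 28), (-2, 28), (2, 25), (5, 29), (11, 27)]
0.06 18 [(-13, 22), (-12, 17), (-12, 14), (-12, 13), (-11, 19), (-11, 28), (-10, 21), (-10, 15), (-9, 8), (-9, 20), (-7, 27), (-7, 21), (-6, 20), (-4, 24), (-3, 30), (0, 29), (1, 26), (7, 25)]
0.09 18 [(-14, 18), (-13, 23), (-13, 20), (-11, 15), (-11, 9), (-11, 12), (-10, 11), (-9, 22), (-9, 21), (-9, 15), (-5, 24), (-5, 21), (-3, 24), (-3, 25), (-2, 26), (2, 27), (4, 26), (4, 26)]
```

Run:
```python
from h import *
b=env.capture("scene"); a=env.capture("top")
f=lambda c,u,v:cv2.resize(c["pixels"][v:v+66,u:u+66,::-1],(400,400),interpolation=cv2.INTER_NEAREST)
A=f(b,305,75)
for z in(.006,.03,.06):
    u,v=pix(b,np.r_[env.state()["ee_pos"][:2],z]); cv2.circle(A,(int((u-305+.5)*6.06),int((v-75+.5)*6.06)),4,(0,0,255),1)
cv2.imwrite("pics/g2.png",np.hstack([A,f(a,60,205)]))
W=P(b); print(np.round(W[100:132:2,336:346:3,2]*1e3).astype(int)); print(np.round(W[100:132:2,339,:]*1e3).astype(int).tolist())
```

```text
[[90 97 97 91]
 [91 92 89  1]
 [85 89 83 -3]
 [78 79 71 -2]
 [72 72 66 -2]
 [63 61 -3  1]
 [57 56 -1 -3]
 [49 50 -1  1]
 [45  1  1  1]
 [28 27  3  0]
 [26 30 30  0]
 [27 28 29 32]
 [23 28 26 28]
 [17 21 22 26]
 [ 8 20 22 25]
 [ 5 11 15 21]]
[[450, 362, 97], [453, 359, 92], [458, 355, 89], [455, 360, 79], [455, 361, 72], [452, 367, 61], [455, 364, 56], [456, 365, 50], [408, 424, 1], [447, 378, 27], [459, 365, 30], [466, 358, 28], [474, 349, 28], [475, 349, 21], [482, 342, 20], [481, 345, 11]]
```

View pics/g2.png

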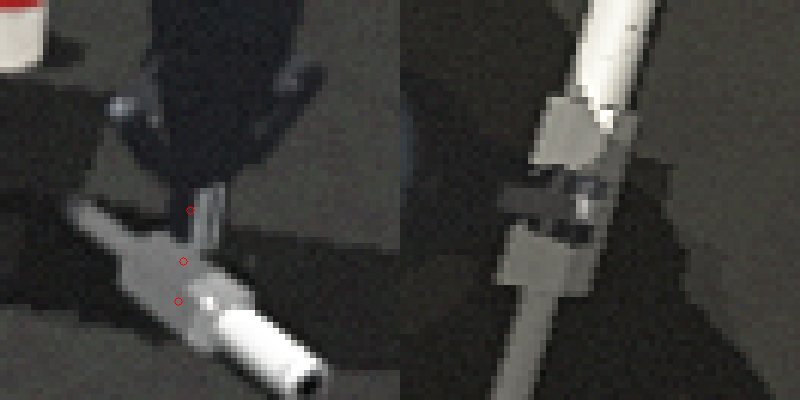

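The fingers are shut, but their tips sit visibly above the spindle's square (pixel (205,248) in the left crop, about z = 0.04). The reported TCP says 0.006, so the true tips are roughly 35 mm higher than reported. I'll open, descend a little and look again.

```bash
python3 -c "
from workcell import env; print(env.grasp_offset)"
python3 -m pendant '0 0 0 0 0 0; 0 0 0 0 0 0; 0 0 0 0 0 0; 0 0 0 0 0 0; 0 0 -.02 0 0 0; 0 0 -.05 0 0 0; 0 0 -.07 0 0 0; 0 0 -.07 0 0 0' 100
python3 - <<'E'
from h import *
b=env.capture("scene"); a=env.capture("top")
f=lambda c,u,v:cv2.resize(c["pixels"][v:v+66,u:u+66,::-1],(400,400),interpolation=cv2.INTER_NEAREST)
cv2.imwrite("pics/g3.png",np.hstack([f(b,305,75),f(a,60,205)]))
yaw=np.deg2rad(-10.3); ax=np.array([np.cos(yaw),np.sin(yaw)]); pe=np.array([-ax[1],ax[0]])
for c in(a,b):
    W=P(c); d=W[...,:2]-env.state()["ee_pos"][:2]; l=d@ax; t=d@pe; z=W[...,2]
    for s in(1,-1):
        m=(abs(l)<.016)&(s*t>.036)&(s*t<.066)&(z>.008)&(z<.09)
        q=sorted(zip(z[m],l[m],t[m]))[:6]; print(s,m.sum(),np.round(np.array(q)*1e3).astype(int).tolist())
E
```

```text
0.0187
time: 12.6
ee_pos: [0.4406, 0.3647, -0.0048]
eef_rot: [[0.984, -0.18, -0.001], [-0.18, -0.984, -0.0], [-0.0, 0.001, -1.0]]
contact_force: [0.0, -0.3, 0.4]
grip_width: 0.0851
grasp_force: 0.0
1 0 []
-1 1 [[89, 11, -57]]
1 91 [[43, 8, 48], [45, -4, 45], [45, 4, 42], [46, 6, 45], [46, 0, 45], [47, -5, 45]]
-1 79 [[42, -3, -45], [42, -9, -44], [45, 9, -46], [45, 11, -43], [47, 6, -48], [48, 8, -46]]
```

View pics/g3.png

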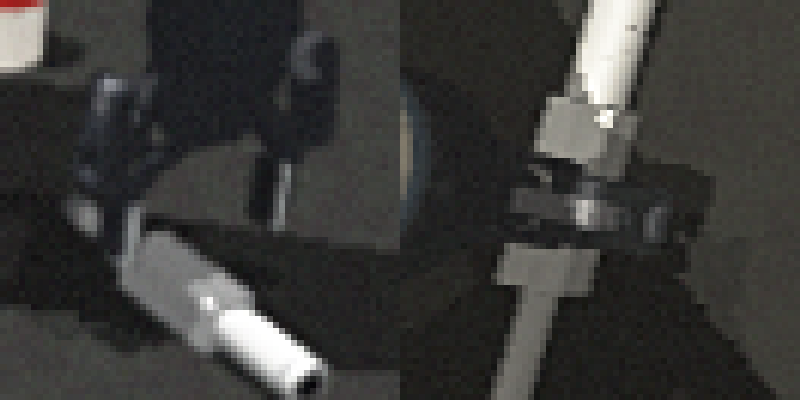

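Opened, the fingers straddle the square centred on it in x and y. Their tips are at z ≈ 0.042 where the reported TCP implies 0.008, so the true z is about the reported value plus 0.034. I go on down by that offset, watching the force.

```bash
python3 -m pendant '0 0 -.02 0 0 0; 0 0 -.04 0 0 0; 0 0 -.06 0 0 0; 0 0 -.08 0 0 0; 0 0 -.1 0 0 0; 0 0 -.12 0 0 0; 0 0 -.14 0 0 0; 0 0 -.15 0 0 0'
python3 -m pendant '0 0 0 0 0 0; 0 0 0 0 0 0; 0 0 0 0 0 0; 0 0 0 0 0 0; 0 0 0 0 0 0; 0 0 0 0 0 0; 0 0 0 0 0 0; 0 0 0 0 0 0' 0 100
```

```text
time: 13.7
ee_pos: [0.4408, 0.3648, -0.0272]
eef_rot: [[0.984, -0.18, -0.0], [-0.18, -0.984, -0.0], [-0.0, 0.0, -1.0]]
contact_force: [-0.0, 0.2, 0.0]
grip_width: 0.0855
grasp_force: 0.0
time: 14.7
ee_pos: [0.4409, 0.3648, -0.0264]
eef_rot: [[0.984, -0.18, 0.0], [-0.18, -0.984, 0.0], [0.0, -0.0, -1.0]]
contact_force: [-1.3, -1.6, 6.3]
grip_width: 0.0259
grasp_force: 99.8
```

```bash
python3 -m pendant '0 0 .05 0 0 0; 0 0 .15 0 0 0; 0 0 .25 0 0 0; .05 -.1 .35 0 0 .04; .1 -.2 .45 0 0 .08; .15 -.3 .55 0 0 .12; .2 -.4 .62 0 0 .16; .25 -.5 .67 0 0 .2' 
python3 -m pendant '.06 -.1 0 0 0 .05; .12 -.2 0 0 0 .1; .18 -.3 0 0 0 .15; .24 -.4 0 0 0 .2; .3 -.5 0 0 0 .25; .36 -.62 0 0 0 .3; .42 -.74 0 0 0 .35; .48 -.86 0 0 0 .4'
python3 -m pendant '.08 -.12 0 0 0 .06; .16 -.24 0 0 0 .12; .24 -.36 0 0 0 .18; .32 -.48 0 0 0 .25; .4 -.62 0 0 0 .32; .48 -.76 0 0 0 .38; .55 -.88 0 0 0 .42; .6 -.97 0 0 0 .454'
python3 - <<'E'
from h import *
for n in("top","scene"):
    c=env.capture(n); np.savez(n+"1.npz",**{k:c[k] for k in("pixels","range_z","fx","fy","cx","cy","view")})
    print([(t,np.round(d["point"],3),round(d["p"],2)) for t in("spindle","clip_wide","clip_narrow") for d in env.landmark_of(t,c)[:1]])
    cv2.imwrite(f"pics/s_{n}.png",c["pixels"])
c=dict(np.load("top1.npz")); d=dict(np.load("scene1.npz"))
f=lambda c,p:cv2.resize(c["pixels"][int(p[1])-55:int(p[1])+55,int(p[0])-55:int(p[0])+55,::-1],(400,400),interpolation=2)
cv2.imwrite("pics/g4.png",np.hstack([f(c,pix(c,[.64,.015,.06])),f(d,pix(d,[.64,.015,.06]))]))
E
```

```text
time: 15.7
ee_pos: [0.4788, 0.2896, 0.0751]
eef_rot: [[0.993, 0.121, 0.001], [0.121, -0.993, 0.001], [0.001, -0.001, -1.0]]
contact_force: [0.4, -0.0, -6.4]
grip_width: 0.0263
grasp_force: 99.3
time: 16.7
ee_pos: [0.5506, 0.1603, 0.0745]
eef_rot: [[0.751, 0.661, 0.001], [0.661, -0.751, 0.0], [0.0, 0.0, -1.0]]
contact_force: [-0.0, 0.4, -5.2]
grip_width: 0.026
grasp_force: 99.2
time: 17.7
ee_pos: [0.6407, 0.0145, 0.0745]
eef_rot: [[0.168, 0.986, 0.001], [0.986, -0.168, -0.0], [-0.0, 0.001, -1.0]]
contact_force: [-0.4, 0.2, -5.7]
grip_width: 0.0256
grasp_force: 99.3
[('clip_narrow', array([ 0.567, -0.259,  0.   ]), 0.64)]
[('spindle', array([0.638, 0.017, 0.114]), 0.62), ('clip_wide', array([0.651, 0.094, 0.003]), 0.61), ('clip_narrow', array([ 0.624, -0.061,  0.007]), 0.68)]
```

View pics/g4.png

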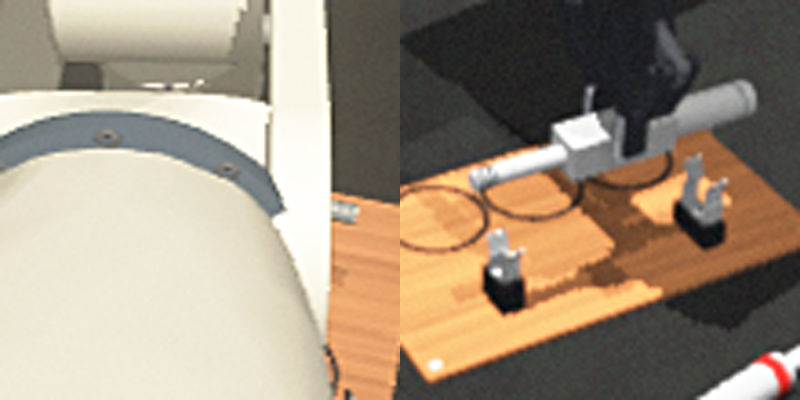

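```bash
cat >> h.py <<'E'
from scipy.optimize import least_squares
def spfit(pic,x,y,z,yaw,skip=(-.03,.04)):
    """fit spindle axis line to depth points, and axial offset to end/shoulder silhouettes"""
    W=P(pic).reshape(-1,3); W=W[pic["range_z"].reshape(-1)>0]; p=np.array([x,y,z,yaw,0.])
    def frame(p):
        a,b=np.deg2rad(p[3]),np.deg2rad(p[4]); X=np.array([np.cos(a)*np.cos(b),np.sin(a)*np.cos(b),np.sin(b)])
        Y=np.array([-np.sin(a),np.cos(a),0]); return np.c_[X,Y,np.cross(X,Y)]
    for tol in(.015,.008,.006):
        q=(W-p[:3])@frame(p); l=q[:,0]; r=np.hypot(q[:,1],q[:,2]); R=np.where(l>0,.0125,.007)
        m=(abs(r-R)<tol)&(((l>.045)&(l<.104))|((l<-.045)&(l>-.104))); S=W[m]
        def f(p):
            q=(S-np.r_[p[0],p[1],p[2]])@frame(p); return np.hypot(q[:,1],q[:,2])-np.where(q[:,0]>0,.0125,.007)
        g=lambda d:np.r_[f(p+[d[0]*-np.sin(np.deg2rad(yaw)),d[0]*np.cos(np.deg2rad(yaw)),d[1],d[2],d[3]]),d*1e-4]
        d=least_squares(g,np.zeros(4),loss="soft_l1",f_scale=.002,x_scale=[.001,.001,1,1]).x
        p=p+[d[0]*-np.sin(np.deg2rad(yaw)),d[0]*np.cos(np.deg2rad(yaw)),d[1],d[2],d[3]]
    q=(W-p[:3])@frame(p); r=np.hypot(q[:,1],q[:,2])
    t=q[(r<.02)&(abs(q[:,0])<.13)]; r=np.hypot(t[:,1],t[:,2])
    thin=t[(t[:,0]<-.08)&(r<.0105)][:,0]; thick=t[(t[:,0]>.08)&(r<.016)][:,0]
    return np.round(p,4),len(S),"thin end",np.round(np.sort(thin)[:5],4),"thick end",np.round(np.sort(thick)[-5:],4)
E
python3 - <<'E'
from h import *
d=dict(np.load("scene1.npz")); print(spfit(d,.6407,.0145,.1155,80.3))
# same method on the bench before, for reference
print(spfit(dict(np.load("scene0.npz")),.441,.366,.014,-10.3)); print(spfit(dict(np.load("top0.npz")),.441,.366,.014,-10.3))
# clip points in board frame
for n in("scene1","top0","scene0"):
    c=dict(np.load(n+".npz")); W=P(c).reshape(-1,3); a=np.deg2rad(-9.7); B=(W[:,:2]-[.591,.0237])@np.array([[np.cos(a),-np.sin(a)],[np.sin(a),np.cos(a)]])
    for y in(.08,-.08):
        for lo,hi in((.03,.045),(.045,.065)):
            m=(abs(B[:,0]-.05)<.03)&(abs(B[:,1]-y)<.02)&(W[:,2]>lo)&(W[:,2]<hi)
            print(n,y,lo,m.sum(),np.round(np.r_[np.percentile(B[m],[3,50,97],0).T.ravel()],4) if m.sum()>5 else "")
E
```

```text
(array([ 6.41200e-01,  1.44000e-02,  1.14600e-01,  8.01749e+01,
       -2.65800e-01]), 350, 'thin end', array([-0.1036, -0.1031, -0.1031, -0.1028, -0.1028]), 'thick end', array([0.1068, 0.1073, 0.108 , 0.1081, 0.1083]))
(array([ 0.4406,  0.3636,  0.01  , -9.1628,  1.8556]), 237, 'thin end', array([-0.1291, -0.1289, -0.128 , -0.1213, -0.1209]), 'thick end', array([0.1247, 0.1276, 0.1285, 0.1291, 0.1292]))
(array([ 0.4399,  0.36  ,  0.0116, -9.7478,  1.049 ]), 513, 'thin end', array([-0.1293, -0.1291, -0.1279, -0.1262, -0.126 ]), 'thick end', array([0.1279, 0.1285, 0.129 , 0.1295, 0.1299]))
scene1 0.08 0.03 44 [0.0368 0.0644 0.0686 0.0744 0.0809 0.088 ]
scene1 0.08 0.045 55 [0.035  0.0413 0.0687 0.0752 0.0803 0.0886]
scene1 -0.08 0.03 65 [ 0.0416  0.0591  0.0667 -0.0865 -0.0796 -0.0711]
scene1 -0.08 0.045 49 [ 0.039   0.0444  0.0646 -0.085  -0.0792 -0.072 ]
top0 0.08 0.03 12 [0.033  0.0341 0.062  0.0707 0.0741 0.0834]
top0 0.08 0.045 39 [0.0322 0.0596 0.0647 0.0712 0.0788 0.0846]
top0 -0.08 0.03 33 [ 0.0342  0.0477  0.0559 -0.0903 -0.0819 -0.0736]
top0 -0.08 0.045 30 [ 0.0363  0.056   0.0615 -0.0887 -0.0814 -0.0755]
scene0 0.08 0.03 44 [0.0358 0.0647 0.0677 0.0742 0.0811 0.0882]
scene0 0.08 0.045 55 [0.0358 0.0421 0.0687 0.0742 0.0813 0.0891]
scene0 -0.08 0.03 68 [ 0.0406  0.0594  0.0672 -0.0878 -0.0807 -0.0715]
scene0 -0.08 0.045 48 [ 0.0386  0.0444  0.0641 -0.0849 -0.0784 -0.0716]
```

Relative to the clips in the same scene picture, the spindle is about 1 mm short in x and within 1 mm along its axis. The angle is right. I correct that and go down.

```bash
python3 -m pendant '.007 0 -.03 0 0 0; .007 0 -.08 0 0 0; .007 0 -.13 0 0 0; .007 0 -.18 0 0 0; .007 0 -.22 0 0 0; .007 0 -.26 0 0 0; .007 0 -.29 0 0 0; .007 0 -.31 0 0 0' - 120
python3 - <<'E'
from h import *
c=env.capture("scene"); print(spfit(c,.6417,.0145,.068,80.3))
p=pix(c,[.64,.015,.04]); u,v=int(p[0]),int(p[1])
cv2.imwrite("pics/g5.png",cv2.resize(c["pixels"][v-45:v+45,u-60:u+60,::-1],(800,600),interpolation=2))
E
```

```text
time: 19.1
ee_pos: [0.6414, 0.0154, 0.0268]
eef_rot: [[0.17, 0.985, -0.0], [0.985, -0.17, -0.0], [-0.0, -0.0, -1.0]]
contact_force: [0.7, 0.1, -5.3]
grip_width: 0.0252
grasp_force: 123.8
(array([ 6.4280e-01,  1.4300e-02,  6.7200e-02,  8.0011e+01, -2.9340e-01]), 341, 'thin end', array([-0.1044, -0.1038, -0.1038, -0.1035, -0.1032]), 'thick end', array([0.1063, 0.1063, 0.1072, 0.1081, 0.1089]))
```

View pics/g5.png

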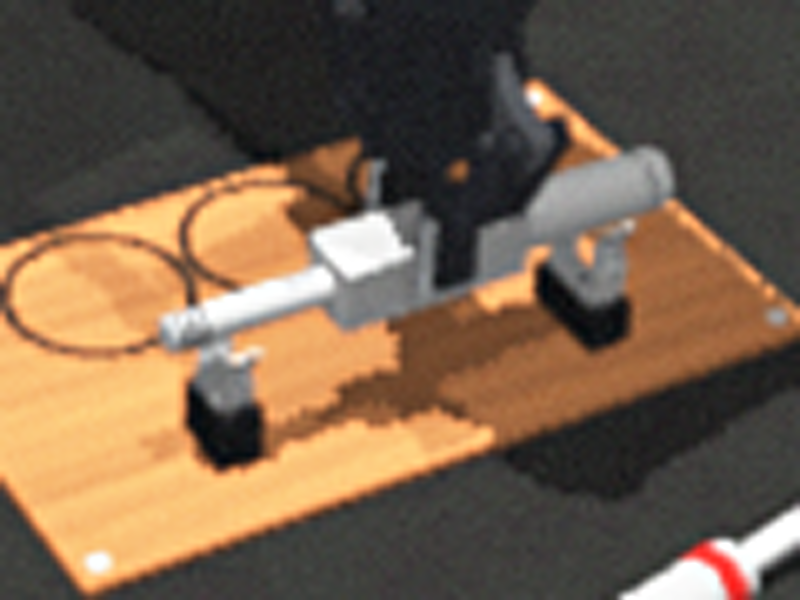

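```bash
python3 -m pendant '0 0 -.02 0 0 0; 0 0 -.04 0 0 0; 0 0 -.06 0 0 0; 0 0 -.08 0 0 0; 0 0 -.1 0 0 0; 0 0 -.115 0 0 0; 0 0 -.13 0 0 0; 0 0 -.14 0 0 0'
python3 -m pendant '0 0 -.01 0 0 0; 0 0 -.02 0 0 0; 0 0 -.03 0 0 0; 0 0 -.035 0 0 0; 0 0 -.04 0 0 0; 0 0 -.045 0 0 0; 0 0 -.05 0 0 0; 0 0 -.05 0 0 0'
python3 - <<'E'
from h import *
c=env.capture("scene"); print(spfit(c,.6417,.0145,.038,80.3))
E
```

```text
time: 20.15
ee_pos: [0.6414, 0.0156, 0.0071]
eef_rot: [[0.17, 0.985, 0.0], [0.985, -0.17, 0.0], [0.0, 0.0, -1.0]]
contact_force: [-7.2, 1.9, 9.5]
grip_width: 0.0254
grasp_force: 126.1
time: 21.15
ee_pos: [0.6407, 0.0154, -0.002]
eef_rot: [[0.17, 0.985, -0.001], [0.985, -0.17, 0.0], [-0.0, -0.001, -1.0]]
contact_force: [-3.9, 0.5, -11.0]
grip_width: 0.025
grasp_force: 123.5
(array([ 6.43000e-01,  1.43000e-02,  3.82000e-02,  8.00994e+01,
       -1.20900e-01]), 360, 'thin end', array([-0.1042, -0.1037, -0.1036, -0.103 , -0.103 ]), 'thick end', array([0.1078, 0.1079, 0.1082, 0.1088, 0.1093]))
```

```bash
python3 -m pendant '0 0 -.004 0 0 0; 0 0 -.008 0 0 0; 0 0 -.012 0 0 0; 0 0 -.012 0 0 0; 0 0 -.012 0 0 0; 0 0 -.012 0 0 0; 0 0 -.012 0 0 0; 0 0 -.012 0 0 0'
```

```text
time: 22.2
ee_pos: [0.6411, 0.0154, -0.0023]
eef_rot: [[0.17, 0.985, -0.001], [0.985, -0.17, 0.0], [-0.0, -0.001, -1.0]]
contact_force: [-8.0, 0.1, 1.9]
grip_width: 0.0253
grasp_force: 125.1
```

```bash
python3 -m pendant '0 0 -.004 0 0 0; 0 0 -.008 0 0 0; 0 0 -.012 0 0 0; 0 0 -.012 0 0 0; 0 0 -.012 0 0 0; 0 0 -.012 0 0 0; 0 0 -.012 0 0 0; 0 0 -.012 0 0 0'
```

```text
time: 23.2
ee_pos: [0.6411, 0.0154, -0.0025]
eef_rot: [[0.17, 0.985, -0.0], [0.985, -0.17, -0.0], [-0.0, -0.0, -1.0]]
contact_force: [-14.1, -0.2, 17.4]
grip_width: 0.0252
grasp_force: 127.3
```

Home: 17 N of push with no further motion. Release, rise and go to the pulley.

```bash
python3 -m pendant '0 0 .01 0 0 0; 0 0 .01 0 0 0; 0 0 .01 0 0 0; 0 0 .01 0 0 0; 0 0 .05 0 0 0; 0 0 .2 0 0 0; 0 0 .4 0 0 0; 0 0 .6 0 0 0' 100 60
python3 -m pendant '-.03 -.04 .1 0 0 0; -.1 -.14 .2 0 0 0; -.18 -.26 .2 0 0 0; -.27 -.38 .2 0 0 0; -.36 -.51 .2 0 0 0; -.45 -.64 .2 0 0 0; -.55 -.78 .2 0 0 0; -.65 -.92 .2 0 0 0'
python3 -m pendant '-.1 -.14 0 0 0 0; -.2 -.28 0 0 0 0; -.3 -.42 0 0 0 0; -.4 -.57 0 0 0 0; -.5 -.71 0 0 0 0; -.6 -.86 0 0 0 0; -.69 -.96 0 0 0 0; -.7 -.99 0 0 0 0'
python3 - <<'E'
from h import *
c=env.capture("scene"); print(spfit(c,.6417,.0145,.038,80.3))
c=env.capture("top"); print(spfit(c,.6417,.0145,.038,80.3))
E
```

```text
time: 24.2
ee_pos: [0.6414, 0.0154, 0.0861]
eef_rot: [[0.17, 0.985, 0.0], [0.985, -0.17, 0.0], [0.0, 0.0, -1.0]]
contact_force: [0.3, 0.6, -0.3]
grip_width: 0.0856
grasp_force: 0.0
time: 25.2
ee_pos: [0.5426, -0.124, 0.1147]
eef_rot: [[0.17, 0.985, -0.0], [0.985, -0.17, 0.0], [-0.0, -0.0, -1.0]]
contact_force: [0.2, 0.1, 0.6]
grip_width: 0.0854
grasp_force: 0.0
time: 26.2
ee_pos: [0.4375, -0.2721, 0.1148]
eef_rot: [[0.171, 0.985, -0.0], [0.985, -0.171, 0.0], [0.0, -0.0, -1.0]]
contact_force: [1.5, 1.1, -0.8]
grip_width: 0.0854
grasp_force: 0.0
(array([ 6.43e-01,  1.43e-02,  3.81e-02,  8.02e+01, -9.83e-02]), 377, 'thin end', array([-0.1041, -0.1035, -0.1035, -0.1034, -0.1033]), 'thick end', array([0.1069, 0.1077, 0.108 , 0.1086, 0.1089]))
(array([6.39300e-01, 1.49000e-02, 3.79000e-02, 8.02276e+01, 4.48000e-02]), 350, 'thin end', array([-0.1073, -0.1066, -0.1061, -0.1056, -0.1051]), 'thick end', array([0.1029, 0.1031, 0.1031, 0.1034, 0.1044]))
```

```bash
python3 -m pendant '.008 .011 -.04 0 0 0; .008 .011 -.14 0 0 0; .008 .011 -.26 0 0 0; .008 .011 -.38 0 0 0; .008 .011 -.5 0 0 0; .008 .011 -.6 0 0 0; .008 .011 -.7 0 0 0; .008 .011 -.76 0 0 0'
python3 -m pendant '0 0 -.05 0 0 0; 0 0 -.1 0 0 0; 0 0 -.14 0 0 0; 0 0 -.18 0 0 0; 0 0 -.21 0 0 0; 0 0 -.23 0 0 0; 0 0 -.24 0 0 0; 0 0 -.24 0 0 0'
python3 -m pendant '0 0 0 0 0 0; 0 0 0 0 0 0; 0 0 0 0 0 0; 0 0 0 0 0 0; 0 0 0 0 0 0; 0 0 0 0 0 0; 0 0 0 0 0 0; 0 0 0 0 0 0' 0 60
```

```text
time: 27.3
ee_pos: [0.4398, -0.2691, -0.0001]
eef_rot: [[0.169, 0.986, -0.001], [0.986, -0.169, 0.0], [0.0, -0.001, -1.0]]
contact_force: [-0.2, -0.2, 0.5]
grip_width: 0.0856
grasp_force: 0.0
time: 28.3
ee_pos: [0.4401, -0.2694, -0.035]
eef_rot: [[0.17, 0.986, -0.0], [0.986, -0.17, 0.0], [0.0, -0.0, -1.0]]
contact_force: [-0.3, 0.0, 0.2]
grip_width: 0.0855
grasp_force: 0.0
time: 29.3
ee_pos: [0.4402, -0.2695, -0.0341]
eef_rot: [[0.17, 0.985, 0.0], [0.985, -0.17, -0.0], [-0.0, 0.0, -1.0]]
contact_force: [-2.9, 1.8, 12.9]
grip_width: 0.0607
grasp_force: 61.9
```

```bash
python3 -m pendant '0 0 .05 0 0 0; 0 0 .15 0 0 0; 0 .04 .27 0 0 0; .03 .12 .39 0 0 0; .06 .21 .5 0 0 0; .09 .31 .6 0 0 0; .13 .42 .65 0 0 0; .17 .54 .67 0 0 0'
python3 -m pendant '.03 .12 0 0 0 0; .07 .24 0 0 0 0; .11 .37 0 0 0 0; .15 .5 0 0 0 0; .19 .62 0 0 0 0; .23 .75 0 0 0 0; .27 .88 0 0 0 0; .3 1 0 0 0 0'
python3 -m pendant '.03 .12 0 0 0 0; .07 .24 0 0 0 0; .11 .37 0 0 0 0; .15 .5 0 0 0 0; .19 .64 0 0 0 0; .24 .8 0 0 0 0; .28 .94 0 0 0 0; .3 1 0 0 0 0'
python3 - <<'E'
from h import *
print(env.state()["ee_pos"])
for n in("scene","top"):
    c=env.capture(n); W=P(c).reshape(-1,3); e=env.state()["ee_pos"]
    m=(np.hypot(*(W[:,:2]-e[:2]).T)<.045)&(W[:,2]>.06)&(W[:,2]<.135)
    print(n,m.sum(),np.histogram(W[m,2],bins=np.arange(.06,.136,.005))[0])
    np.save(n+"_pul.npy",W[m]); p=pix(c,[.555,.11,.1]); u,v=int(p[0]),int(p[1])
    cv2.imwrite(f"pics/t_{n}.png",cv2.resize(c["pixels"][max(v-35,0):v+35,u-35:u+35,::-1],(400,400),interpolation=2))
cv2.imwrite("pics/g6.png",np.hstack([cv2.imread("pics/t_scene.png"),cv2.imread("pics/t_top.png")]))
E
```

```text
time: 30.3
ee_pos: [0.4661, -0.1871, 0.0661]
eef_rot: [[0.169, 0.986, 0.001], [0.986, -0.169, -0.0], [-0.0, 0.001, -1.0]]
contact_force: [0.6, -0.6, -0.7]
grip_width: 0.0608
grasp_force: 65.1
time: 31.3
ee_pos: [0.5104, -0.037, 0.0651]
eef_rot: [[0.169, 0.986, -0.001], [0.986, -0.169, 0.0], [-0.0, -0.001, -1.0]]
contact_force: [-0.3, -0.4, -1.5]
grip_width: 0.0609
grasp_force: 65.1
time: 32.3
ee_pos: [0.5559, 0.113, 0.0654]
eef_rot: [[0.169, 0.986, 0.0], [0.986, -0.169, 0.0], [0.0, 0.0, -1.0]]
contact_force: [0.0, 0.6, -1.5]
grip_width: 0.0611
grasp_force: 65.1
[0.55594144 0.11304785 0.06543173]
scene 368 [  0   0   0   0   0   0   0   6  39  62  26 112  77  21  25]
top 17 [0 0 0 0 0 0 0 0 6 2 0 8 1 0 0]
```

View pics/g6.png

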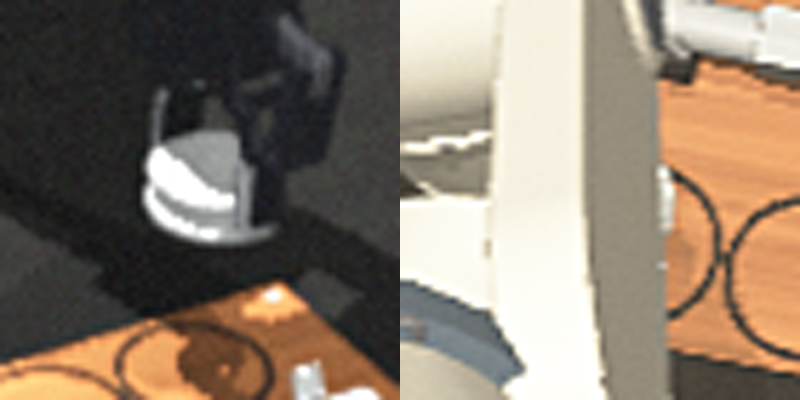

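The pulley is held level with both rims visible. I lower it onto the wide-clip circle.

```bash
python3 -m pendant '-.003 -.004 -.04 0 0 0; -.003 -.004 -.14 0 0 0; -.003 -.004 -.26 0 0 0; -.003 -.004 -.37 0 0 0; -.003 -.004 -.46 0 0 0; -.003 -.004 -.53 0 0 0; -.003 -.004 -.58 0 0 0; -.003 -.004 -.6 0 0 0'
python3 -m pendant '0 0 -.005 0 0 0; 0 0 -.01 0 0 0; 0 0 -.015 0 0 0; 0 0 -.02 0 0 0; 0 0 -.02 0 0 0; 0 0 -.02 0 0 0; 0 0 -.02 0 0 0; 0 0 -.02 0 0 0'
```

```text
time: 33.4
ee_pos: [0.5551, 0.111, -0.0249]
eef_rot: [[0.17, 0.986, -0.0], [0.986, -0.17, -0.0], [-0.0, -0.0, -1.0]]
contact_force: [0.2, -0.6, -1.0]
grip_width: 0.061
grasp_force: 65.1
time: 34.4
ee_pos: [0.5552, 0.111, -0.0275]
eef_rot: [[0.17, 0.986, 0.0], [0.986, -0.17, -0.0], [-0.0, 0.0, -1.0]]
contact_force: [-0.4, -0.7, -1.5]
grip_width: 0.0612
grasp_force: 65.1
```

```bash
python3 -m pendant '0 0 -.004 0 0 0; 0 0 -.008 0 0 0; 0 0 -.01 0 0 0; 0 0 -.01 0 0 0; 0 0 -.01 0 0 0; 0 0 -.01 0 0 0; 0 0 -.01 0 0 0; 0 0 -.01 0 0 0'
python3 -m pendant '0 0 0 0 0 0; 0 0 0 0 0 0; 0 0 0 0 0 0; 0 0 .05 0 0 0; 0 0 .15 0 0 0; 0 0 .28 0 0 0; -.02 -.05 .42 0 0 0; -.04 -.14 .56 0 0 0' 100 60
python3 -m pendant '-.03 -.12 .03 0 0 0; -.06 -.24 .06 0 0 0; -.09 -.36 .06 0 0 0; -.12 -.48 .06 0 0 0; -.15 -.61 .06 0 0 0; -.18 -.74 .06 0 0 0; -.21 -.87 .06 0 0 0; -.24 -1 .06 0 0 0'
python3 -m pendant '-.03 -.12 0 0 0 0; -.06 -.24 0 0 0 0; -.09 -.36 0 0 0 0; -.12 -.48 0 0 0 0; -.15 -.61 0 0 0 0; -.18 -.74 0 0 0 0; -.21 -.87 0 0 0 0; -.24 -1 0 0 0 0'
python3 - <<'E'
from h import *
print(env.state()["time"])
for n in("scene","top"):
    c=env.capture(n); np.savez(n+"2.npz",**{k:c[k] for k in("pixels","range_z","fx","fy","cx","cy","view")})
    br=lambda im: im[...,2].astype(float)
    print(n,fit(c,"pulley",.5552,.111,0,z=.006,free_yaw=False,color=br,thr=150))
    for t in("pulley","bearing"): print(t,[(np.round(d["point"],3),round(d["p"],2)) for d in env.landmark_of(t,c)[:2]])
c=dict(np.load("top2.npz")); d=dict(np.load("scene2.npz"))
f=lambda c:cv2.resize(ortho(c,.006,.575,.06,.2)[...,::-1],(400,400))
cv2.imwrite("pics/g7.png",np.hstack([f(c),f(d)]))
E
```

```text
time: 35.4
ee_pos: [0.5552, 0.111, -0.0281]
eef_rot: [[0.17, 0.985, 0.0], [0.985, -0.17, 0.0], [0.0, 0.0, -1.0]]
contact_force: [-3.4, -0.5, 11.6]
grip_width: 0.0608
grasp_force: 66.3
time: 36.4
ee_pos: [0.5494, 0.0901, 0.0568]
eef_rot: [[0.169, 0.986, 0.001], [0.986, -0.169, 0.0], [0.0, 0.001, -1.0]]
contact_force: [0.4, 0.2, 0.8]
grip_width: 0.0854
grasp_force: 0.0
time: 37.4
ee_pos: [0.5127, -0.0614, 0.0639]
eef_rot: [[0.17, 0.985, -0.0], [0.985, -0.17, -0.0], [-0.0, -0.0, -1.0]]
contact_force: [-0.7, -0.1, 0.2]
grip_width: 0.0853
grasp_force: 0.0
time: 38.4
ee_pos: [0.4768, -0.2113, 0.064]
eef_rot: [[0.17, 0.985, 0.0], [0.985, -0.17, -0.0], [0.0, 0.0, -1.0]]
contact_force: [-0.5, -0.6, -0.3]
grip_width: 0.0853
grasp_force: 0.0
38.4
scene [0.5557 0.1137 0.     0.9505]
pulley [(array([0.559, 0.109, 0.01 ]), 0.6), (array([ 0.569, -0.267, -0.005]), 0.55)]
bearing [(array([ 0.335, -0.416,  0.001]), 0.82), (array([ 0.431, -0.38 , -0.005]), 0.5)]
top [0.5548 0.1115 0.     0.9738]
pulley [(array([0.556, 0.114, 0.007]), 0.61)]
bearing [(array([ 0.438, -0.38 ,  0.001]), 0.53), (array([0.642, 0.015, 0.035]), 0.26)]
```

View pics/g7.png

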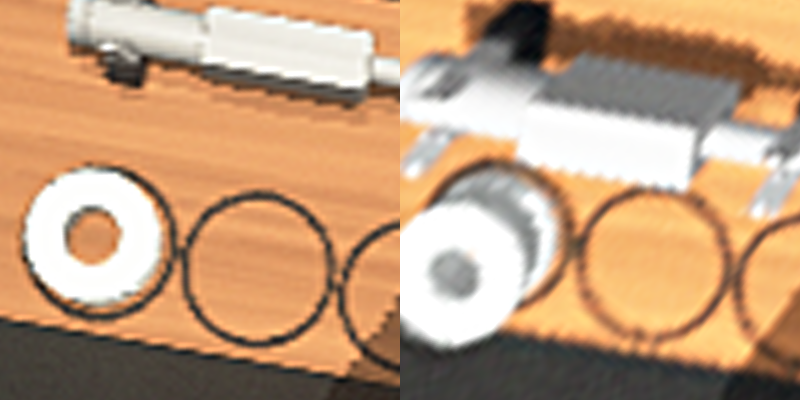

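The pulley sits flat inside its circle, about 1.5 mm off towards +y. That is acceptable, and I'll centre the bearing on the pulley. The y estimates get the same correction for the remaining picks.

```bash
python3 -m pendant '-.03 -.12 0 0 0 0; -.06 -.24 0 0 0 0; -.09 -.37 0 0 0 0; -.12 -.5 0 0 0 0; -.16 -.63 0 0 0 0; -.2 -.77 0 0 0 0; -.23 -.91 0 0 0 0; -.26 -1 0 0 0 0'
python3 -m pendant '-.02 -.1 -.03 0 0 0; -.023 -.131 -.1 0 0 0; -.023 -.131 -.2 0 0 0; -.023 -.131 -.31 0 0 0; -.023 -.131 -.42 0 0 0; -.023 -.131 -.52 0 0 0; -.023 -.131 -.6 0 0 0; -.023 -.131 -.627 0 0 0'
python3 -m pendant '0 0 0 0 0 0; 0 0 0 0 0 0; 0 0 0 0 0 0; 0 0 0 0 0 0; 0 0 0 0 0 0; 0 0 0 0 0 0; 0 0 0 0 0 0; 0 0 0 0 0 0' 0 60
```

```text
time: 39.7
ee_pos: [0.4378, -0.3616, 0.064]
eef_rot: [[0.17, 0.985, 0.0], [0.985, -0.17, -0.0], [-0.0, 0.0, -1.0]]
contact_force: [0.2, -0.3, 0.1]
grip_width: 0.0856
grasp_force: 0.0
time: 40.7
ee_pos: [0.4343, -0.3793, -0.0311]
eef_rot: [[0.17, 0.986, -0.001], [0.986, -0.17, 0.001], [0.001, -0.001, -1.0]]
contact_force: [0.3, 0.7, -0.1]
grip_width: 0.0855
grasp_force: 0.0
time: 41.7
ee_pos: [0.4351, -0.3801, -0.0289]
eef_rot: [[0.17, 0.985, 0.001], [0.985, -0.17, -0.001], [-0.001, 0.001, -1.0]]
contact_force: [-2.3, 0.6, 8.1]
grip_width: 0.0433
grasp_force: 59.8
```

```bash
python3 -m pendant '0 0 .05 0 0 0; 0 0 .15 0 0 0; 0 .04 .27 0 0 0; .02 .11 .39 0 0 0; .04 .2 .5 0 0 0; .06 .3 .58 0 0 0; .08 .4 .63 0 0 0; .1 .5 .65 0 0 0'
python3 -m pendant '.03 .12 0 0 0 0; .06 .24 0 0 0 0; .09 .36 0 0 0 0; .12 .49 0 0 0 0; .15 .62 0 0 0 0; .18 .75 0 0 0 0; .22 .88 0 0 0 0; .25 1 0 0 0 0'
python3 -m pendant '.03 .12 0 0 0 0; .06 .24 0 0 0 0; .09 .36 0 0 0 0; .12 .49 0 0 0 0; .15 .62 0 0 0 0; .18 .75 0 0 0 0; .22 .88 0 0 0 0; .25 1 0 0 0 0'
python3 -m pendant '.03 .12 0 0 0 0; .06 .24 0 0 0 0; .09 .36 0 0 0 0; .12 .48 0 0 0 0; .15 .6 0 0 0 0; .18 .7 0 0 0 0; .2 .76 0 0 0 0; .205 .781 0 0 0 0'
python3 -m pendant '0 0 -.03 0 0 0; 0 0 -.08 0 0 0; 0 0 -.15 0 0 0; 0 0 -.23 0 0 0; 0 0 -.31 0 0 0; 0 0 -.37 0 0 0; 0 0 -.42 0 0 0; 0 0 -.44 0 0 0'
python3 - <<'E'
from h import *
c=env.capture("scene"); p=pix(c,[.5555,.1125,.04]); u,v=int(p[0]),int(p[1])
cv2.imwrite("pics/g8.png",cv2.resize(c["pixels"][v-35:v+35,u-35:u+35,::-1],(500,500),interpolation=2))
E
```

```text
time: 42.7
ee_pos: [0.45, -0.3035, 0.0678]
eef_rot: [[0.169, 0.986, 0.0], [0.986, -0.169, -0.0], [-0.0, 0.0, -1.0]]
contact_force: [0.3, 0.2, -0.4]
grip_width: 0.0435
grasp_force: 61.0
time: 43.7
ee_pos: [0.4874, -0.1533, 0.0674]
eef_rot: [[0.169, 0.986, -0.0], [0.986, -0.169, 0.0], [0.0, -0.0, -1.0]]
contact_force: [0.6, 0.1, -0.7]
grip_width: 0.0432
grasp_force: 61.0
time: 44.7
ee_pos: [0.525, -0.0034, 0.0674]
eef_rot: [[0.17, 0.986, 0.0], [0.986, -0.17, -0.0], [0.0, 0.0, -1.0]]
contact_force: [0.2, 0.7, -1.0]
grip_width: 0.043
grasp_force: 61.0
time: 45.7
ee_pos: [0.5556, 0.113, 0.0674]
eef_rot: [[0.169, 0.986, -0.0], [0.986, -0.169, -0.0], [-0.0, -0.0, -1.0]]
contact_force: [0.4, -0.5, -0.3]
grip_width: 0.0432
grasp_force: 61.0
time: 46.7
ee_pos: [0.5552, 0.1124, 0.0009]
eef_rot: [[0.17, 0.986, -0.001], [0.986, -0.17, -0.0], [-0.0, -0.001, -1.0]]
contact_force: [0.6, -0.3, -0.5]
grip_width: 0.0432
grasp_force: 61.0
```

View pics/g8.png

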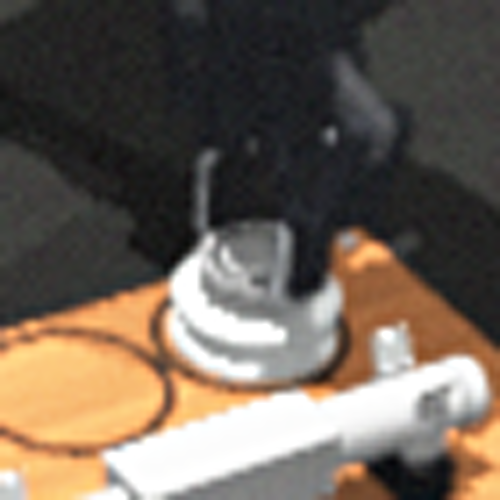

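The bearing is just above the pulley and concentric with it. Lower it onto the pulley.

```bash
python3 -m pendant '0 0 -.004 0 0 0; 0 0 -.008 0 0 0; 0 0 -.012 0 0 0; 0 0 -.016 0 0 0; 0 0 -.02 0 0 0; 0 0 -.024 0 0 0; 0 0 -.024 0 0 0; 0 0 -.024 0 0 0'
```

```text
time: 47.75
ee_pos: [0.5554, 0.1125, -0.0022]
eef_rot: [[0.17, 0.986, -0.0], [0.986, -0.17, 0.0], [0.0, -0.0, -1.0]]
contact_force: [-0.6, 0.2, -0.5]
grip_width: 0.043
grasp_force: 61.0
```

```bash
python3 -m pendant '0 0 -.004 0 0 0; 0 0 -.008 0 0 0; 0 0 -.01 0 0 0; 0 0 -.01 0 0 0; 0 0 -.01 0 0 0; 0 0 -.01 0 0 0; 0 0 -.01 0 0 0; 0 0 -.01 0 0 0'
python3 -m pendant '0 0 0 0 0 0; 0 0 0 0 0 0; 0 0 0 0 0 0; 0 0 .04 0 0 0; 0 0 .13 0 0 0; 0 0 .24 0 0 0; 0 0 .36 0 0 0; 0 -.08 .45 0 0 0' 100 60
python3 -m pendant '0 -.12 0 0 0 -.03; .01 -.24 0 0 0 -.06; .01 -.36 0 0 0 -.09; .02 -.49 0 0 0 -.12; .03 -.62 0 0 0 -.15; .03 -.75 0 0 0 -.18; .04 -.88 0 0 0 -.21; .04 -1 0 0 0 -.235'
python3 -m pendant '0 -.12 0 0 0 0; .01 -.24 0 0 0 0; .01 -.36 0 0 0 0; .02 -.49 0 0 0 0; .03 -.62 0 0 0 0; .03 -.75 0 0 0 0; .04 -.88 0 0 0 0; .04 -1 0 0 0 0'
python3 - <<'E'
from h import *
for n in("scene","top"):
    c=env.capture(n); np.savez(n+"3.npz",**{k:c[k] for k in("pixels","range_z","fx","fy","cx","cy","view")})
a=dict(np.load("top3.npz")); b=dict(np.load("scene3.npz"))
cv2.imwrite("pics/g9.png",np.hstack([cv2.resize(ortho(c,z,.555,.112,.1)[...,::-1],(400,400)) for c in(a,b) for z in(.038,)]))
for c in(a,b):
    W=P(c).reshape(-1,3); m=(np.hypot(W[:,0]-.5555,W[:,1]-.1125)<.04)
    for lo,hi in((.035,.042),(.023,.029)):
        q=W[m&(W[:,2]>lo)&(W[:,2]<hi)]; print(lo,len(q),np.round(q.mean(0),4) if len(q) else"",np.round((q.max(0)+q.min(0))/2,4))
    hb=ortho(c,.038,.5555,.1125,.09);
E
```

```text
time: 48.75
ee_pos: [0.5555, 0.1125, -0.0029]
eef_rot: [[0.17, 0.985, 0.0], [0.985, -0.17, 0.0], [0.0, 0.0, -1.0]]
contact_force: [-3.8, -0.8, 10.1]
grip_width: 0.0431
grasp_force: 62.5
time: 49.75
ee_pos: [0.5561, 0.1007, 0.0657]
eef_rot: [[0.169, 0.986, 0.002], [0.986, -0.169, 0.0], [0.001, 0.002, -1.0]]
contact_force: [0.7, -0.1, 0.4]
grip_width: 0.0856
grasp_force: 0.0
time: 50.75
ee_pos: [0.5616, -0.0509, 0.0639]
eef_rot: [[0.502, 0.865, 0.0], [0.865, -0.502, -0.0], [0.0, 0.0, -1.0]]
contact_force: [0.3, 0.4, -0.2]
grip_width: 0.0854
grasp_force: 0.0
time: 51.75
ee_pos: [0.5676, -0.2009, 0.0638]
eef_rot: [[0.5, 0.866, 0.0], [0.866, -0.5, -0.0], [0.0, 0.0, -1.0]]
contact_force: [-0.0, 0.6, -0.5]
grip_width: 0.0856
grasp_force: 0.0
0.035 185 [0.5541 0.1105 0.038 ] [0.5535 0.1112 0.0383]
0.023 193 [0.5511 0.1075 0.0261] [0.553  0.1104 0.026 ]
0.035 124 [0.5595 0.1125 0.038 ] [0.5577 0.114  0.0383]
0.023 120 [0.5655 0.1049 0.0262] [0.5589 0.1126 0.0261]
```

View pics/g9.png

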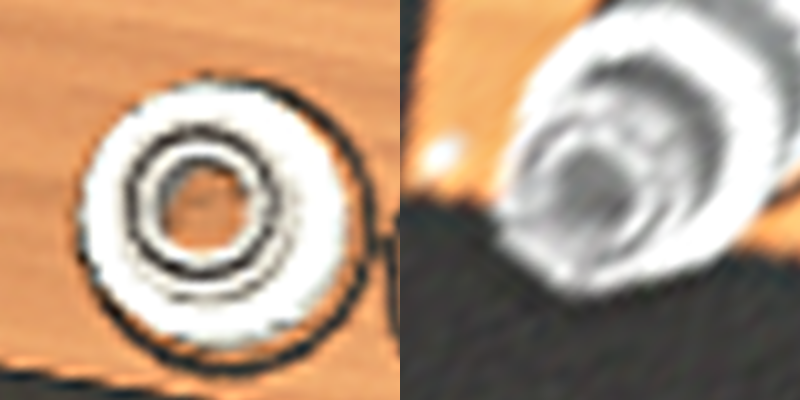

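The bearing sits flat and concentric on the pulley within about 1 mm. Next the nut.

```bash
python3 -m pendant '0 -.1 0 0 0 0; 0 -.22 0 0 0 0; 0 -.34 -.05 0 0 0; .003 -.422 -.13 0 0 0; .003 -.422 -.23 0 0 0; .003 -.422 -.34 0 0 0; .003 -.422 -.44 0 0 0; .003 -.422 -.52 0 0 0'
python3 -m pendant '0 0 -.03 0 0 0; 0 0 -.055 0 0 0; 0 0 -.07 0 0 0; 0 0 -.075 0 0 0; 0 0 -.075 0 0 0; 0 0 -.075 0 0 0; 0 0 -.075 0 0 0; 0 0 -.075 0 0 0'
python3 -m pendant '0 0 0 0 0 0; 0 0 0 0 0 0; 0 0 0 0 0 0; 0 0 0 0 0 0; 0 0 0 0 0 0; 0 0 0 0 0 0; 0 0 0 0 0 0; 0 0 0 0 0 0' 0 50
```

```text
time: 52.85
ee_pos: [0.5676, -0.2622, -0.0155]
eef_rot: [[0.499, 0.867, -0.001], [0.867, -0.499, 0.0], [-0.0, -0.001, -1.0]]
contact_force: [-0.6, 0.6, -0.0]
grip_width: 0.0855
grasp_force: 0.0
time: 53.85
ee_pos: [0.5679, -0.2628, -0.0254]
eef_rot: [[0.499, 0.866, 0.0], [0.866, -0.499, -0.0], [0.0, 0.0, -1.0]]
contact_force: [0.1, -0.2, 0.5]
grip_width: 0.0855
grasp_force: 0.0
time: 54.85
ee_pos: [0.5679, -0.2628, -0.0252]
eef_rot: [[0.499, 0.866, 0.0], [0.866, -0.499, -0.0], [0.0, 0.0, -1.0]]
contact_force: [-2.7, -0.2, 6.1]
grip_width: 0.0193
grasp_force: 49.0
```

```bash
python3 -m pendant '0 0 .05 0 0 0; 0 0 .14 0 0 0; 0 .04 .25 0 0 0; -.02 .11 .34 0 0 0; -.04 .2 .41 0 0 0; -.06 .31 .45 0 0 0; -.08 .43 .467 0 0 0; -.1 .55 .467 0 0 0'
python3 -m pendant '-.02 .12 0 0 0 0; -.04 .25 0 0 0 0; -.07 .38 0 0 0 0; -.09 .51 0 0 0 0; -.12 .64 0 0 0 0; -.14 .76 0 0 0 0; -.16 .85 0 0 0 0; -.165 .89 0 0 0 0'
python3 -m pendant '0 0 -.02 0 0 0; 0 0 -.08 0 0 0; 0 0 -.15 0 0 0; 0 0 -.23 0 0 0; 0 0 -.31 0 0 0; 0 0 -.37 0 0 0; 0 0 -.4 0 0 0; 0 0 -.415 0 0 0'
```

```text
time: 55.85
ee_pos: [0.5525, -0.1788, 0.0445]
eef_rot: [[0.499, 0.866, -0.0], [0.866, -0.499, 0.0], [-0.0, -0.0, -1.0]]
contact_force: [-0.7, 0.3, -0.9]
grip_width: 0.0194
grasp_force: 48.9
time: 56.85
ee_pos: [0.528, -0.046, 0.0447]
eef_rot: [[0.499, 0.867, 0.0], [0.867, -0.499, -0.0], [-0.0, 0.0, -1.0]]
contact_force: [-0.4, -0.1, 0.1]
grip_width: 0.0194
grasp_force: 48.9
time: 57.85
ee_pos: [0.5281, -0.0468, -0.0179]
eef_rot: [[0.499, 0.866, -0.0], [0.866, -0.499, 0.0], [-0.0, -0.0, -1.0]]
contact_force: [-0.5, 0.8, -0.0]
grip_width: 0.0191
grasp_force: 48.9
```

```bash
python3 -m pendant '0 0 -.003 0 0 0; 0 0 -.006 0 0 0; 0 0 -.009 0 0 0; 0 0 -.01 0 0 0; 0 0 -.01 0 0 0; 0 0 -.01 0 0 0; 0 0 -.01 0 0 0; 0 0 -.01 0 0 0'
python3 -m pendant '0 0 0 0 0 0; 0 0 0 0 0 0; 0 0 0 0 0 0; 0 0 .05 0 0 0; 0 0 .15 0 0 0; 0 0 .28 0 0 0; 0 -.04 .42 0 0 0; .01 -.13 .54 0 0 0' 100 50
python3 -m pendant '.01 -.12 0 0 0 0; .02 -.25 0 0 0 0; .03 -.38 0 0 0 0; .04 -.51 0 0 0 0; .05 -.64 0 0 0 0; .06 -.76 0 0 0 0; .07 -.88 0 0 0 0; .07 -1 0 0 0 0'
python3 -m pendant '.01 -.12 0 0 0 0; .02 -.25 0 0 0 0; .03 -.38 0 0 0 0; .04 -.51 0 0 0 0; .05 -.64 0 0 0 0; .06 -.76 0 0 0 0; .07 -.88 0 0 0 0; .07 -1 0 0 0 0'
python3 - <<'E'
from h import *
c=env.capture("top"); d=env.capture("scene")
for n,q in(("top",c),("scene",d)): np.savez(n+"4.npz",**{k:q[k] for k in("pixels","range_z","fx","fy","cx","cy","view")})
for q in(c,d):
    o=ortho(q,.0188,.5282,-.0468,.06); sp=(o.max(-1).astype(int)-o.min(-1)); m=((sp<60)&(o.max(-1)>90)).astype("u1")
    W=P(q).reshape(-1,3); k=(np.hypot(W[:,0]-.5282,W[:,1]+.0468)<.025)&(W[:,2]>.014)&(W[:,2]<.03)
    print(k.sum(),np.round(W[k].mean(0),4),"ortho",np.round(unpx(*[np.mean(t) for t in np.nonzero(m)],.5282,-.0468,.06),4))
print(fit(c,"nut",.5282,-.0468,0,z=.006,color=lambda im:255.-1.0*(im.max(-1).astype(float)-im.min(-1)),thr=190),fit(d,"nut",.5282,-.0468,0,z=.006,color=lambda im:255.-1.0*(im.max(-1).astype(float)-im.min(-1)),thr=190))
cv2.imwrite("pics/g10.png",np.hstack([cv2.resize(ortho(c,.0188,.5282,-.0468,.1)[...,::-1],(400,400)),cv2.resize(ortho(d,.006,.5282,-.0468,.1)[...,::-1],(400,400))]))
E
```

```text
time: 58.85
ee_pos: [0.5281, -0.0468, -0.0191]
eef_rot: [[0.5, 0.866, -0.0], [0.866, -0.5, 0.0], [-0.0, -0.0, -1.0]]
contact_force: [-0.5, 0.5, -0.1]
grip_width: 0.0191
grasp_force: 48.9
time: 59.85
ee_pos: [0.53, -0.0663, 0.0638]
eef_rot: [[0.499, 0.867, 0.001], [0.867, -0.499, -0.0], [0.001, 0.001, -1.0]]
contact_force: [-0.4, -0.5, 0.6]
grip_width: 0.0854
grasp_force: 0.0
time: 60.85
ee_pos: [0.5402, -0.2175, 0.0619]
eef_rot: [[0.499, 0.866, 0.0], [0.866, -0.499, 0.0], [0.0, 0.0, -1.0]]
contact_force: [-0.3, -0.7, -0.3]
grip_width: 0.0855
grasp_force: 0.0
time: 61.85
ee_pos: [0.5507, -0.3675, 0.0619]
eef_rot: [[0.499, 0.866, 0.0], [0.866, -0.499, 0.0], [0.0, 0.0, -1.0]]
contact_force: [-0.1, 0.1, -0.0]
grip_width: 0.0853
grasp_force: 0.0
44 [ 0.5263 -0.0492  0.0187] ortho [ 0.5276 -0.0468]
46 [ 0.5307 -0.0471  0.018 ] ortho [ 0.5356 -0.0483]
[ 0.5267 -0.0478  2.2542  0.9338] [ 0.5282 -0.0468  0.      0.    ]
```

View pics/g10.png

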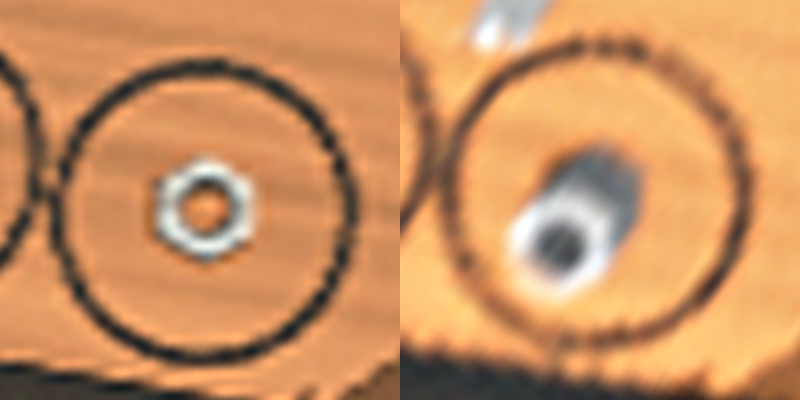

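The nut lies flat, centred in its circle (crop (205,208) against the circle centre at about (203,210)). Now the grey sleeve.

```bash
python3 -m pendant '0 -.08 0 0 0 0; .002 -.2 0 0 0 0; .002 -.203 -.06 0 0 0; .002 -.203 -.15 0 0 0; .002 -.203 -.26 0 0 0; .002 -.203 -.37 0 0 0; .002 -.203 -.46 0 0 0; .002 -.203 -.52 0 0 0'
python3 -m pendant '0 0 -.02 0 0 0; 0 0 -.025 0 0 0; 0 0 -.025 0 0 0; 0 0 -.025 0 0 0; 0 0 -.025 0 0 0; 0 0 -.025 0 0 0; 0 0 -.025 0 0 0; 0 0 -.025 0 0 0'
python3 -m pendant '0 0 0 0 0 0; 0 0 0 0 0 0; 0 0 0 0 0 0; 0 0 0 0 0 0; 0 0 0 0 0 0; 0 0 0 0 0 0; 0 0 0 0 0 0; 0 0 0 0 0 0' 0 60
```

```text
time: 62.95
ee_pos: [0.5506, -0.3964, -0.0174]
eef_rot: [[0.499, 0.866, -0.001], [0.866, -0.499, 0.001], [0.0, -0.001, -1.0]]
contact_force: [0.4, 0.7, -0.2]
grip_width: 0.085
grasp_force: 0.0
time: 63.95
ee_pos: [0.5509, -0.3968, -0.0199]
eef_rot: [[0.499, 0.866, -0.0], [0.866, -0.499, 0.0], [-0.0, -0.0, -1.0]]
contact_force: [0.6, 0.6, -0.6]
grip_width: 0.0854
grasp_force: 0.0
time: 64.95
ee_pos: [0.5512, -0.397, -0.0196]
eef_rot: [[0.499, 0.866, 0.0], [0.866, -0.499, -0.0], [-0.0, 0.001, -1.0]]
contact_force: [-0.3, -0.7, 5.0]
grip_width: 0.0324
grasp_force: 59.6
```

```bash
python3 -m pendant '0 0 .05 0 0 0; 0 0 .15 0 0 0; 0 .03 .27 0 0 0; 0 .1 .38 0 0 0; -.01 .2 .48 0 0 0; -.01 .31 .55 0 0 0; -.01 .43 .59 0 0 0; -.01 .55 .6 0 0 0'
python3 -m pendant '0 .12 0 0 0 0; 0 .25 0 0 0 0; 0 .38 0 0 0 0; -.01 .51 0 0 0 0; -.01 .64 0 0 0 0; -.02 .76 0 0 0 0; -.02 .88 0 0 0 0; -.02 1 0 0 0 0'
python3 -m pendant '0 .12 0 0 0 0; 0 .25 0 0 0 0; 0 .38 0 0 0 0; -.01 .51 0 0 0 0; -.01 .64 0 0 0 0; -.02 .76 0 0 0 0; -.02 .88 0 0 0 0; -.02 1 0 0 0 0'
python3 -m pendant '0 .12 0 0 0 0; -.01 .24 0 0 0 0; -.01 .3 -.05 0 0 0; -.01 .315 -.14 0 0 0; -.01 .315 -.25 0 0 0; -.01 .315 -.36 0 0 0; -.01 .315 -.46 0 0 0; -.01 .315 -.53 0 0 0'
python3 - <<'E'
from h import *
d=env.capture("scene"); p=pix(d,[.542,.032,.03]); u,v=int(p[0]),int(p[1])
cv2.imwrite("pics/g11.png",cv2.resize(d["pixels"][v-35:v+35,u-40:u+40,::-1],(640,560),interpolation=2))
E
```

```text
time: 65.95
ee_pos: [0.5495, -0.3128, 0.0704]
eef_rot: [[0.499, 0.866, 0.0], [0.866, -0.499, -0.0], [0.0, 0.0, -1.0]]
contact_force: [0.7, -0.7, -0.9]
grip_width: 0.0322
grasp_force: 59.5
time: 66.95
ee_pos: [0.5465, -0.1631, 0.0702]
eef_rot: [[0.5, 0.866, 0.0], [0.866, -0.5, -0.0], [0.0, 0.0, -1.0]]
contact_force: [0.1, -0.3, -1.2]
grip_width: 0.0324
grasp_force: 59.5
time: 67.95
ee_pos: [0.5434, -0.0131, 0.0701]
eef_rot: [[0.5, 0.866, 0.0], [0.866, -0.5, 0.0], [0.0, 0.0, -1.0]]
contact_force: [-0.2, -0.3, -0.9]
grip_width: 0.0322
grasp_force: 59.5
time: 68.95
ee_pos: [0.5415, 0.0327, -0.0107]
eef_rot: [[0.5, 0.866, -0.001], [0.866, -0.5, -0.0], [-0.001, -0.001, -1.0]]
contact_force: [0.3, 0.8, -0.3]
grip_width: 0.0321
grasp_force: 59.5
```

View pics/g11.png

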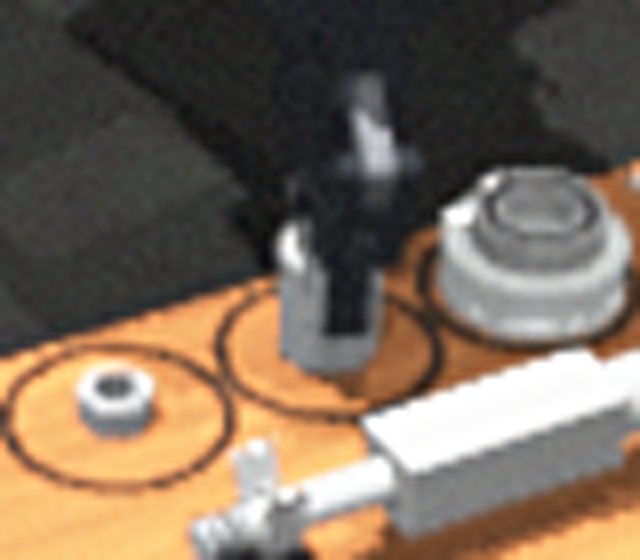

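The sleeve is upright over the middle circle. Lower, release and withdraw.

```bash
python3 -m pendant '0 0 -.006 0 0 0; 0 0 -.012 0 0 0; 0 0 -.018 0 0 0; 0 0 -.024 0 0 0; 0 0 -.028 0 0 0; 0 0 -.031 0 0 0; 0 0 -.031 0 0 0; 0 0 -.031 0 0 0'
```

```text
time: 70.0
ee_pos: [0.542, 0.033, -0.0136]
eef_rot: [[0.5, 0.866, 0.0], [0.866, -0.5, 0.0], [0.0, 0.0, -1.0]]
contact_force: [-2.7, -0.3, 4.5]
grip_width: 0.0321
grasp_force: 60.1
```

```bash
python3 -m pendant '0 0 0 0 0 0; 0 0 0 0 0 0; 0 0 0 0 0 0; 0 0 .05 0 0 0; 0 0 .15 0 0 0; 0 0 .3 0 0 0; 0 0 .45 0 0 0; 0 0 .6 0 0 0' 100 50
python3 -m pendant '0 -.08 .03 0 0 0; 0 -.2 .06 0 0 0; -.05 -.35 .1 0 0 0; -.1 -.5 .1 0 0 0; -.15 -.65 .1 0 0 0; -.2 -.78 .1 0 0 0; -.25 -.9 .1 0 0 0; -.3 -1 .1 0 0 0'
python3 -m pendant '-.05 -.12 0 0 0 0; -.1 -.24 0 0 0 0; -.15 -.36 0 0 0 0; -.2 -.49 0 0 0 0; -.25 -.62 0 0 0 0; -.3 -.75 0 0 0 0; -.35 -.88 0 0 0 0; -.4 -1 0 0 0 0'
python3 - <<'E'
from h import *
c=env.capture("top"); d=env.capture("scene")
for q in(c,d): print(spfit(q,.641,.0154,.038,80.3)[:1]); 
for q in(c,d):
    W=P(q).reshape(-1,3); k=(np.hypot(W[:,0]-.542,W[:,1]-.032)<.03)&(W[:,2]>.042)&(W[:,2]<.05); print(k.sum(),np.round(W[k].mean(0),4),np.round((W[k].max(0)+W[k].min(0))/2,4))
A=cv2.resize(ortho(c,.006,.59,.03,.36)[...,::-1],(400,400)); p=pix(d,[.59,.03,.02]); u,v=int(p[0]),int(p[1])
cv2.imwrite("pics/fin.png",np.hstack([A,cv2.resize(d["pixels"][v-65:v+65,u-65:u+65,::-1],(400,400),interpolation=2)]))
E
```

```text
time: 71.0
ee_pos: [0.5422, 0.033, 0.0779]
eef_rot: [[0.499, 0.866, 0.001], [0.866, -0.499, 0.0], [0.001, 0.001, -1.0]]
contact_force: [0.0, 0.6, 0.3]
grip_width: 0.0857
grasp_force: 0.0
time: 72.0
ee_pos: [0.4961, -0.1184, 0.0906]
eef_rot: [[0.5, 0.866, -0.001], [0.866, -0.5, 0.0], [-0.0, -0.001, -1.0]]
contact_force: [0.4, -0.5, 1.4]
grip_width: 0.0854
grasp_force: 0.0
time: 73.0
ee_pos: [0.4362, -0.268, 0.0908]
eef_rot: [[0.5, 0.866, -0.0], [0.866, -0.5, 0.0], [0.0, -0.0, -1.0]]
contact_force: [0.6, 0.5, -0.2]
grip_width: 0.0854
grasp_force: 0.0
(array([ 6.3960e-01,  1.5600e-02,  3.8100e-02,  8.0354e+01, -2.7200e-02]),)
(array([ 6.43300e-01,  1.50000e-02,  3.81000e-02,  8.02959e+01,
       -1.45700e-01]),)
65 [0.54   0.0309 0.0459] [0.54   0.0305 0.0461]
60 [0.5453 0.0325 0.0454] [0.545  0.0338 0.0457]
```

View pics/fin.png

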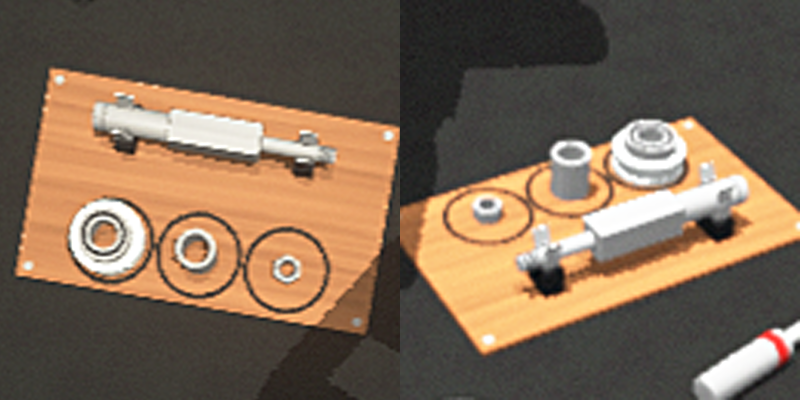

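Everything is in place: spindle level with its axis at z = 0.038 (home), sleeve at (0.540, 0.031) against its circle at (0.5403, 0.0313), nut, pulley and bearing centred.

```bash
python3 -c "
from workcell import env
print(env.job_done())"
```

```text
the job is handed in; nothing more can be done
None
```

The job is handed in at about 73 s: the spindle is home in both clips, and the pulley with the bearing on top, the nut and the sleeve are in their circles. In the last pictures all are within about 1 mm except the pulley, which may sit up to about 1.5 mm off-centre.

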